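# Worn brake pads onto the return pile, keeper bar pinned

### The arm

A 7-joint arm with a two-finger parallel gripper is mounted at the origin on the work surface. World frame = base frame: x ahead of the robot, y to its left, z up, the work surface at z = 0. Lengths are in m, angles in rad, forces in N, time in s.
With the tool pointing down it reaches from about 0.425 to 0.875 m from the base axis. Payload 4.7 kg.
Tool frame: the origin (TCP) lies where the fingers leave the gripper's body, on its centre line; the fingertips stand 70 mm ahead of it and the grasp point (between the pads) lies 51 mm ahead of it; z points along the fingers, y is the line along which they close (so a half turn about z gives the same grasp; the last joint's range is limited). The gripper opens to 87 mm and grips with 3 to 60 N. Pads are 19 mm wide; open, the fingers measure 117 mm over their backs; the gripper's body (75 mm by 190 mm) begins 51 mm behind the grasp point.
Start: joints at [1.256, 0.321, -0.07, 1.45, 0.023, 1.371, -0.057], TCP at [0.21, -0.615, 0.292] pointing down, gripper open.
Joint ranges: [-2.86, 2.86], [-0.3, 2.09], [-1.38, 1.24], [0.06, 2.45], [-1.56, 4.7], [0.09, 2.05], [-2.69, 2.69]. Speed limits (rad/s): [2.57, 2.57, 3.14, 3.14, 3.14, 3.14, 3.14].

### API

Orientations are given as a rotation vector (axis times angle).
In Python, from bench import ctrl gives the robot as it stands.
- The arm moves only by the tool drive_tool, never from a script. Its argument "motion" is a list of rows, each a list of 3 entries, a list of its own where there are three numbers: the shift along the tool's x, y, z in cm, then the turn, a rotation vector about the tool's x, y, z in degrees, then the opening, from -1 (shut) to 1 (fully open). In form: [[[x, y, z], [ax, ay, az], claw], ...]. A call has 1 to 12 rows; each row shifts and turns the commanded pose from where the row before left it, along the tool's axes as they then stand; what a row does not reach is not made up. A row lasts 1/8 s, in which the tool goes at most 62.5 mm and 10.7 degrees, less where a joint would pass 70% of its speed; a pose out of reach is approached as far as the arm can. A call with a gripper value outside its range is refused whole. The fingers move at their own pace and stop on an object; "force" is the grip in N (left out, the last holds). Time passes only in rows, so rows that do not move let the fingers close. It gives the time, the measured TCP pose, the force, the opening and the grip force at its end, in the units of the state.
- ctrl.get_state(): the state, without advancing time (a new reading comes with each control period).
- ctrl.get_image(name): name is "scene" or "top"; returns the picture (400x640x3 uint8, red, green, blue); there is no depth.
- ctrl.calibration(name): a dict with "K" (3x3 intrinsics, pixels), "origin" and "attitude" of the camera in the world. Camera axes: x right, y up, looking along -z (the intrinsics and any distortion apply to the point x, -y, -z); pixel columns grow to the right and rows downward; lengths in m; the calibration is good to about 2 mm. A picture is of the moment at which its call begins. calibration takes no time and is no camera call.
- ctrl.close_job(): hands the job in; it is judged then, once.
The state is a dict: "time": time; "joint_positions": joint angles; "qd": joint speeds; "joint_torque": joint torques, N m; "position": TCP position; "tool_rot": TCP orientation; "ft_force": force on the tool from outside, world axes, zero at the start; "torque": the same for the moment, N m; "grip_width": opening from 0.0 (shut) to 1.0 (fully open); "grip_force": force on a finger pad.
Only numpy, scipy, OpenCV 4.12 (cv2) and the standard library are available. Lean on these libraries where they do the work, as an engineer would, in place of code of your own. Each camera call takes 0.05 s, during which the arm holds its last target. There are 200 camera calls.

### The job

Clear the broken timber chunks that lie on or have fallen beside the red carrier into the grey scrap bin, then stack every worn brake pad from the blue mat on the pile in the carrier, each one lining side up, square and edge to edge with the pile; the pads are worn to different thicknesses and the pile's height is unknown, so lower each until you feel it touch, neither dropping it nor pressing hard. When all the pads are on, swing the steel keeper bar over the pile, line its end hole up with the bracket's hole and push the lock pin down through both until its head sits on the bar. Leave the other things on the bench alone.

Things in the scene. Friction and masses are not known exactly. Their poses are not given: they have to be found in the camera images.
- carrier: red steel carrier fixed to the bench; origin on the bench under the middle of the pile; x along the pile, y across it, z up. Base plate 310 x 140 mm, 10 mm thick (x from -140 to 170 mm). Hinge post 32 mm square at x = -115 mm and bracket post 24 x 40 mm at x = 150 mm, both 125 mm high; the pile stands between them
- seat (a point): point on the carrier's base plate (10 mm above the bench) under the centre of the pile; pads' centres belong above it. The pile of worn pads is 150 mm long (carrier x), 58 mm wide (carrier y), fixed, flat on top; its top is 20 to 43 mm above the bench, not known which
- bracket_hole (a point): centre of the upper mouth of the 13 mm hole in the carrier's fixed steel bracket plate, at carrier x = 115 mm, 125 mm above the bench; the plate is 12 mm thick with nothing under the hole down to the base
- keeper (a joint): angle (rad) of the flat steel keeper bar, which swings level about the hinge post's upright axis (carrier x = -115 mm, y = 0). 0: along carrier x, its hole over the bracket hole; grows towards carrier +y; range -0.12 to 2.0, no stop at 0. Light friction (under 2 N at the knob), stays where left. Bar 26 mm wide; underside 129 mm, top 141 mm above the bench, above any pile
- bar_hole (a point): centre of the upper mouth of the 13 mm hole in the 44 mm square end of the keeper bar, 230 mm from the hinge axis, 141 mm above the bench
- bar_knob (a point): middle of the upright black knob on the keeper bar (24 mm diameter, 40 mm high, standing on the bar's top), 150 mm from the hinge axis; this point is 20 mm above the bar's top
- pin: lock pin, upright: steel shank 10 mm in diameter, 50 mm long with a tapered foot, and a black grip head 24 mm in diameter, 40 mm high, above it. Origin at the foot of the shank, z up along the pin to the head. It starts in the pin block with its head resting on the block
- pinblock: aluminium block 70 x 70 x 55 mm fixed to the bench with a 13 mm through hole in which the pin is parked; origin under its centre
- mat: blue plastic mat 340 x 280 mm, 4 mm thick, fixed to the bench; origin at the centre of its underside; the loose pads lie on it
- bin: open grey scrap bin fixed to the bench, 240 mm in its x, 160 mm in its y, 80 mm high, walls 4 mm; origin under its centre
- tumbler: steel drinking tumbler, 80 mm across, 180 mm high; not part of the job
- screwdriver: screwdriver; not part of the job
- spray: blue spray can, 60 mm across, 170 mm high; not part of the job
- pad0: worn brake pad: dark steel backing 128 x 58 x 6 mm (150 mm over its end ears, 30 mm wide) below, worn lining 116 x 58 mm on it; in all 14 to 22 mm thick, differing from pad to pad and not known; about 0.3 kg. Origin at the centre of its underside, x along it, y across its 58 mm width, z up (lining side). Starts on the mat; may be absent
- pad1: worn brake pad: dark steel backing 128 x 58 x 6 mm (150 mm over its end ears, 30 mm wide) below, worn lining 116 x 58 mm on it; in all 14 to 22 mm thick, differing from pad to pad and not known; about 0.3 kg. Origin at the centre of its underside, x along it, y across its 58 mm width, z up (lining side). Starts on the mat; may be absent
- pad2: worn brake pad: dark steel backing 128 x 58 x 6 mm (150 mm over its end ears, 30 mm wide) below, worn lining 116 x 58 mm on it; in all 14 to 22 mm thick, differing from pad to pad and not known; about 0.3 kg. Origin at the centre of its underside, x along it, y across its 58 mm width, z up (lining side). Starts on the mat; may be absent
- pad3: worn brake pad: dark steel backing 128 x 58 x 6 mm (150 mm over its end ears, 30 mm wide) below, worn lining 116 x 58 mm on it; in all 14 to 22 mm thick, differing from pad to pad and not known; about 0.3 kg. Origin at the centre of its underside, x along it, y across its 58 mm width, z up (lining side). Starts on the mat; may be absent
- chunk0: broken chunk of pale timber, 62 mm in its x, 38 mm in its y, roughly 30 to 40 mm in its z; origin at its middle; starts on top of the pile with its x roughly along the pile; may be absent
- chunk1: broken chunk of pale timber, 62 mm in its x, 38 mm in its y, roughly 30 to 40 mm in its z; origin at its middle; starts on top of the pile with its x roughly along the pile; may be absent

How it is judged:
By the outcome, as a careful person would: the job done as asked, in the order asked, and still so for the second after the job is handed in, with the robot touching nothing.
Of pad0, pad1, pad2, pad3 only 2 to 4 are there at a start; the rules pass over those that are not, and their reading is None.
Of chunk0, chunk1 only 1 to 2 are there at a start; the rules pass over those that are not, and their reading is None.
At some moment in a run one of chunk0, chunk1 may be knocked a few centimetres aside while the robot is not near it.
It also fails if it takes over 210 s, if anything falls off the work surface, if the arm or the gripper's body presses on something with over 40 N, if the wrist force passes 120 N, or if a joint passes its speed limit or range.

## Working session

There is one attempt and no reset: what is moved stays moved. The work goes in short steps, Python scripts to look and compute and a tool call to move; the robot and the scene stay as the last step left them, time stands still between calls to the robot, and variables do not carry over. Pictures are saved under pics/ and viewed, at most 16 in all, crops included, and the job is handed in when it is done.

Besides the shell and the picture viewer there is one more tool, called after "Emit:" by a JSON object that holds its "api" and its "payload". drive_tool: Moves the arm, as the interface text tells. Its arguments: {"type":"object","properties":{"motion":{"type":"array","items":{"type":"array"}},"force":{"type":"number"}},"required":["motion"]}

```bash
mkdir -p pics; ls; python3 - <<'E'
from bench import ctrl
import cv2,numpy as np
for n in("scene","top"):
    im=ctrl.get_image(n); cv2.imwrite(f"pics/{n}0.png",im[:,:,::-1]); c=ctrl.calibration(n); print(n,c)
s=ctrl.get_state();print(s)
E
```

```text
pics
scene {'K': array([[450.54583567,   0.        , 327.17209115],
       [  0.        , 450.54583567, 195.0735074 ],
       [  0.        ,   0.        ,   1.        ]]), 'origin': array([1.46786061, 0.54434688, 0.74953004]), 'attitude': array([0.60186058, 1.05041183, 1.89355117])}
top {'K': array([[432.14997623,   0.        , 320.60041055],
       [  0.        , 432.14997623, 197.08425773],
       [  0.        ,   0.        ,   1.        ]]), 'origin': array([0.42982997, 0.02053493, 1.36529349]), 'attitude': array([ 0.10720797, -0.12292303, -1.59187907])}
{'time': 0.1, 'joint_positions': array([ 1.25613148,  0.32174003, -0.0700721 ,  1.45157927,  0.02260194,
        1.37079565, -0.05689128]), 'qd': array([-0.0001598 , -0.00062333,  0.00011587, -0.00222383,  0.00059852,
       -0.00049254,  0.00039778]), 'joint_torque': array([-1.41527529e-03, -4.92570519e+01, -4.06736713e-01, -3.13398814e+01,
       -6.42099534e-02,  3.95196257e-02,  3.50332959e-05]), 'position': array([ 0.20969593, -0.61483826,  0.29126324]), 'tool_rot': array([-3.09756587e+00, -5.13862508e-01,  6.00830475e-04]), 'ft_force': array([ 0.34122313,  0.22816298, -0.36682381]), 'torque': array([-0.02773641, -0.02794723,  0.05683266]), 'grip_force': 0.0, 'grip_width': 0.9991728831362472}
```

View pics/scene0.png

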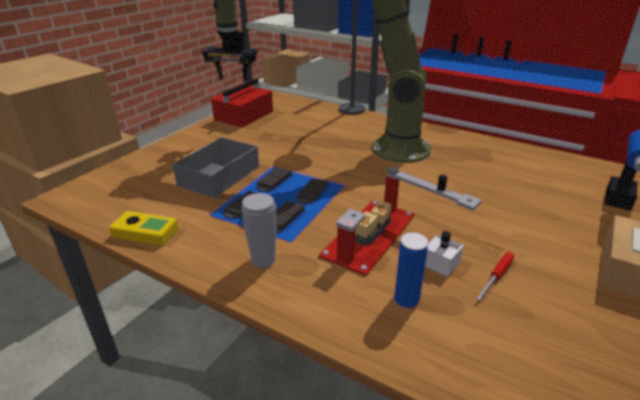

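View pics/top0.png

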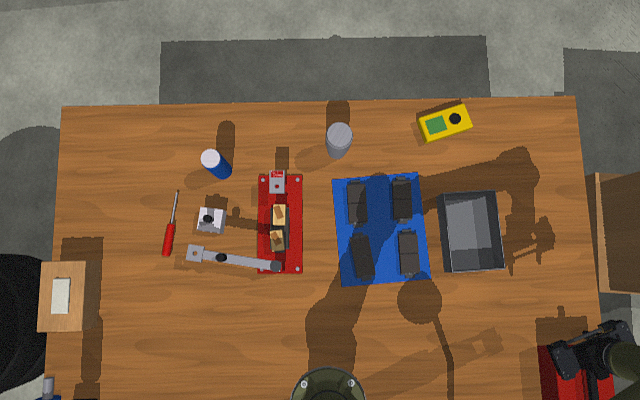

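The scene shows four pads on the blue mat: in the top view at about (357,202), (401,199), (362,256) and (408,252). Two chunks lie on the pile at about (279,215) and (278,238). The bin is at (472,231), the pin block at (210,219), and the bar points left from the hinge at (277,266). The gripper is out of the way.

```bash
cat > h.py <<'E'
from bench import ctrl
import cv2,numpy as np
from scipy.spatial.transform import Rotation as R
C={n:ctrl.calibration(n) for n in("scene","top")}
def ray(n,px):
    c=C[n]; px=np.atleast_2d(px).astype(float)
    d=np.c_[px,np.ones(len(px))]@np.linalg.inv(c["K"]).T
    return c["origin"],(d*[1,-1,-1])@R.from_rotvec(c["attitude"]).as_matrix().T
def plane(n,px,z):
    o,d=ray(n,px); return o+d*((z-o[2])/d[:,2])[:,None]
def proj(n,p):
    c=C[n]; q=(np.atleast_2d(p)-c["origin"])@R.from_rotvec(c["attitude"]).as_matrix()*[1,-1,-1]
    q=q@c["K"].T; return q[:,:2]/q[:,2:]
def tri(a,b):
    o1,d1=ray("top",a);o2,d2=ray("scene",b);d1=d1[0];d2=d2[0]
    t=np.linalg.lstsq(np.c_[d1,-d2],o2-o1,rcond=None)[0]
    p,q=o1+t[0]*d1,o2+t[1]*d2; return (p+q)/2,np.linalg.norm(p-q)
def big(m,k=1,area=30):
    cs,_=cv2.findContours(m.astype(np.uint8),cv2.RETR_EXTERNAL,cv2.CHAIN_APPROX_NONE)
    return [c for c in sorted(cs,key=cv2.contourArea,reverse=True) if cv2.contourArea(c)>area][:k]
def rect(n,c,z):
    "min-area rectangle of a contour cast on plane z: centre, sizes, angle of long side (deg)"
    p=plane(n,c.reshape(-1,2),z)[:,:2]
    r=cv2.minAreaRect((p*1000).astype(np.float32)); b=cv2.boxPoints(r)
    e=[b[1]-b[0],b[2]-b[1]]; l=max(e,key=np.linalg.norm)
    return np.round(r[0],1),np.round(sorted(r[1]),1),round(np.degrees(np.arctan2(l[1],l[0]))%180,1)
def go(x,y,z,yaw):
    "tool-frame total shift(cm) and turn(deg) from measured pose to pointing-down pose with tool y-axis (closing line) at yaw deg in world"
    s=ctrl.get_state(); T=R.from_rotvec(s["tool_rot"]); M=T.as_matrix()
    best=None
    for k in(0,180):
        a=np.radians(yaw+k); yv=np.array([np.cos(a),np.sin(a),0]); zv=np.array([0,0,-1.]); xv=np.cross(yv,zv)
        r=(T.inv()*R.from_matrix(np.c_[xv,yv,zv])).as_rotvec(degrees=True)
        if best is None or np.linalg.norm(r)<np.linalg.norm(best): best=r
    d=M.T@(np.array([x,y,z])-s["position"])*100
    print("shift cm",np.round(d,2),"turn",np.round(best,1),"F",np.round(s["ft_force"],1),"t",round(s["time"],2))
E
python3 - <<'E'
from h import *
im=cv2.imread("pics/top0.png"); b,g,r=[im[:,:,i].astype(int) for i in range(3)]
hsv=cv2.cvtColor(im,cv2.COLOR_BGR2HSV)
blue=(b>90)&(b-r>60)
for c in big(blue,3,200): print("blue",rect("top",c,.004),cv2.boundingRect(c))
red=(r>90)&(r-g>80)&(r-b>80)
for c in big(red,4,100): print("red",rect("top",c,.010),cv2.boundingRect(c))
sub=np.zeros_like(blue);sub[170:290,335:428]=1
dark=(im.max(2)<75)&sub
for c in big(cv2.morphologyEx(dark.astype(np.uint8),cv2.MORPH_OPEN,np.ones((3,3))),8,100): print("pad",rect("top",c,.02),cv2.boundingRect(c))
cv2.imwrite("pics/a.png",cv2.resize(im[140:290,150:350],None,fx=4,fy=4,interpolation=cv2.INTER_CUBIC))
cv2.imwrite("pics/b.png",cv2.resize(im[160:290,330:515],None,fx=4.2,fy=4.2,interpolation=cv2.INTER_CUBIC))
E
```

```text
blue (array([ 527., -181.]), array([278.5, 339.5]), np.float32(3.7)) (332, 172, 99, 115)
blue (array([726.9, 330.8]), array([58.6, 73.9]), np.float32(36.0)) (204, 158, 27, 21)
red (array([549.2, 135.3]), array([136. , 308.3]), np.float32(178.7)) (257, 175, 45, 99)
red (array([627.4, 161.5]), array([ 82.3, 153.5]), np.float32(179.8)) (258, 175, 27, 49)
red (array([  43.8, -726.2]), array([75.4, 82.5]), np.float32(0.1)) (556, 370, 28, 30)
red (array([478.4, 164.8]), array([80.3, 80.7]), np.float32(87.2)) (257, 233, 27, 27)
pad (array([ 440.9, -118.3]), array([ 60.2, 146.6]), np.float32(9.0)) (350, 233, 25, 48)
pad (array([ 614.2, -249.9]), array([ 59.9, 131. ]), np.float32(177.2)) (392, 179, 20, 42)
pad (array([ 603.6, -108.5]), array([ 58.4, 145.8]), np.float32(1.6)) (347, 181, 21, 47)
```

View pics/a.png

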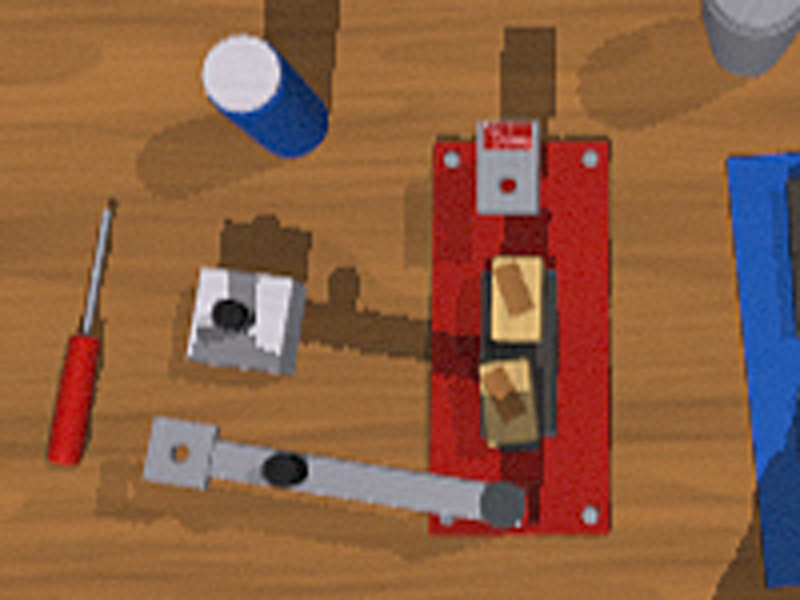

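View pics/b.png

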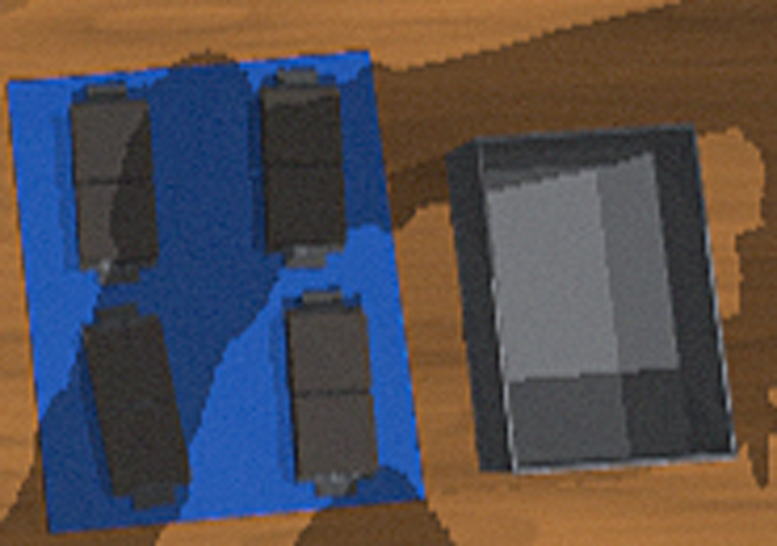

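The crops show the bracket hole at about (277,186) and the bar hole at (195,253). The pin head is at (208,219) and the knob at (221,257). Three pads have a groove across the lining, but the lower-left one (362,256) shows none and may be lying backing side up. I'll check that pad and measure everything precisely.

```bash
python3 - <<'E'
from h import *
ims=[ctrl.get_image("top") for _ in range(4)]; im=np.mean(ims,0)[:,:,::-1].astype(np.uint8); cv2.imwrite("pics/top_avg.png",im)
sc=np.mean([ctrl.get_image("scene") for _ in range(4)],0)[:,:,::-1].astype(np.uint8); cv2.imwrite("pics/scene_avg.png",sc)
b,g,r=[im[:,:,i].astype(int) for i in range(3)]
# carrier red base: per-side edges (robust line fits) on z=.010
red=((r>70)&(r-g>60)&(r-b>60)).astype(np.uint8); red[:168]=0;red[280:]=0;red[:,:250]=0;red[:,310:]=0
rows=np.arange(190,268); L=[];Rr=[]
for y in rows:
    x=np.where(red[y])[0]
    if len(x): L.append((x[0]-.5,y));Rr.append((x[-1]+.5,y))
cols=np.arange(262,298);T=[];B=[]
for x in cols:
    y=np.where(red[:,x])[0]
    if len(y):T.append((x,y[0]-.5));B.append((x,y[-1]+.5))
for n,e in zip("LRTB",(L,Rr,T,B)):
    p=plane("top",e,.01)[:,:2]*1000; v=cv2.fitLine(p.astype(np.float32),cv2.DIST_HUBER,0,1,.01).ravel()
    a=np.degrees(np.arctan2(v[1],v[0])); print(n,np.round(np.median(p,0),1),v[2:],"ang",round((a+90)%180-90,2))
# bin
print("bin corners z80",np.round(plane("top",[[330+477/4.2,160+137/4.2],[330+695/4.2,160+127/4.2],[330+735/4.2,160+455/4.2],[330+513/4.2,160+470/4.2]],.08),3)[:,:2])
# chunks
ch=((r>g+25)&(g>b+25)&(r>110)).astype(np.uint8); m=np.zeros_like(ch); m[200:255,268:292]=1
for c in big(ch*m,3): print("chunk",rect("top",c,.07),cv2.boundingRect(c))
for n,p,z in(("bracket",(150+508/4,140+185/4),.125),("barhole",(150+180/4,140+453/4),.141),("knobtop",(150+285/4,140+468/4),.181),("pin",(150+232/4,140+316/4),.095),("hinge",(150+501/4,140+504/4),.145)): print(n,np.round(plane("top",[p],z)[0],4))
u=cv2.resize(im[165:290,332:430],None,fx=4,fy=4,interpolation=cv2.INTER_CUBIC)
v=cv2.resize(sc[160:245,205:345],None,fx=4,fy=4,interpolation=cv2.INTER_CUBIC)
f=lambda q:np.clip(255*(q/255.)**.5*1.1,0,255).astype(np.uint8)
W=np.zeros((500,392,3),np.uint8);cv2.imwrite("pics/c.png",f(u)); cv2.imwrite("pics/d.png",f(v))
E
```

```text
L [534.2 204.5] [553.7792  204.57452] ang -0.17
R [530.9  66.7] [538.6116    66.709366] ang -1.05
T [705.8 133.7] [705.3656  137.32623] ang 88.3
B [393.6 137.3] [393.61472 137.27393] ang 88.57
bin corners z80 [[ 0.624 -0.366]
 [ 0.627 -0.524]
 [ 0.394 -0.532]
 [ 0.387 -0.376]]
chunk (array([571.8, 132. ]), array([36.3, 60.5]), np.float32(178.6)) (273, 204, 13, 21)
chunk (array([510.8, 142.1]), array([26.5, 35.3]), np.float32(98.8)) (270, 230, 13, 10)
bracket [0.647  0.1319 0.125 ]
barhole [0.459 0.362 0.141]
knobtop [0.4462 0.2797 0.181 ]
pin [0.5592 0.3384 0.095 ]
hinge [0.4181 0.1373 0.145 ]
```

View pics/c.png

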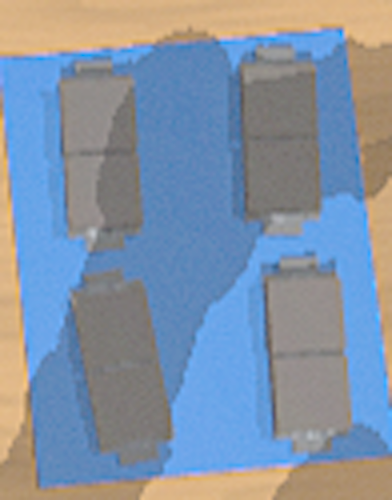

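View pics/d.png

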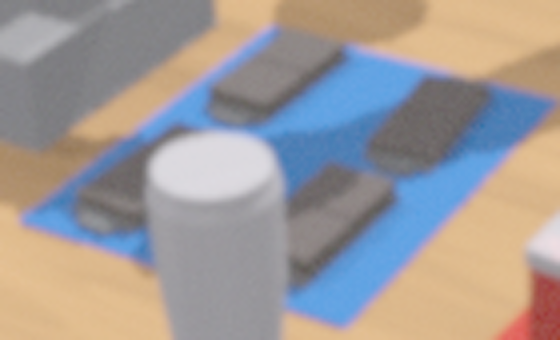

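All four pads show a groove, so they are all lining side up. In the scene crop one pad is partly hidden by the tumbler. The carrier origin is about (0.534, 0.135) at yaw -1.2°, and the hinge-to-bracket distance comes out at 229 mm against 230, which fits. Next I'll get the chunk and pile heights from the scene view and plan the approach.

```bash
python3 - <<'E'
from h import *
im=cv2.imread("pics/scene_avg.png")
cv2.imwrite("pics/e.png",cv2.resize(im[160:280,310:470],None,fx=5,fy=5,interpolation=cv2.INTER_CUBIC))
go(.571,.132,.29,90-1)
print(R.from_rotvec(ctrl.get_state()["tool_rot"]).as_matrix().round(3))
E
```

```text
shift cm [ 58.31 -59.05   0.22] turn [-0.   0.  19.8] F [-0.6 -0.9  0.4] t 0.5
[[ 0.946  0.323 -0.   ]
 [ 0.323 -0.946  0.   ]
 [-0.    -0.    -1.   ]]
```

View pics/e.png

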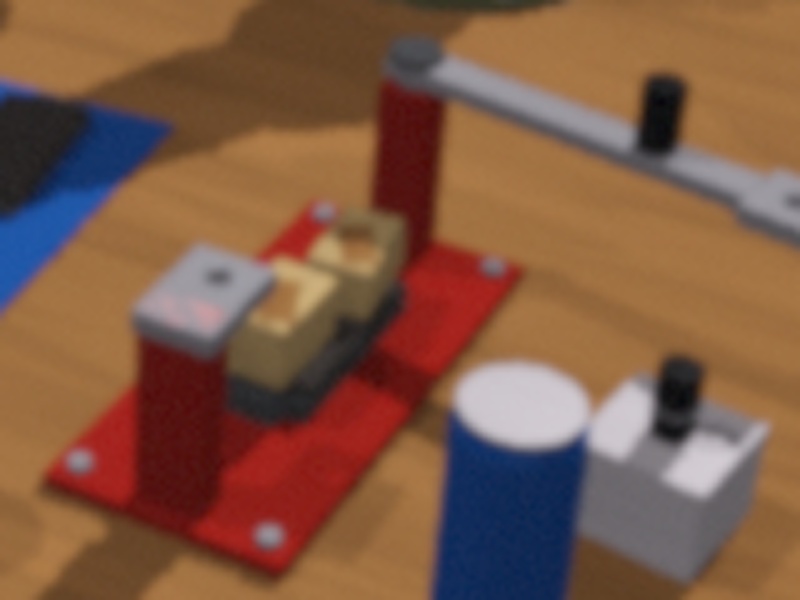

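The crop shows both chunks upright on a low pile: chunk0's near corner foot is at about (364,238) and chunk1 sits behind it. The bar and posts look as expected.

```bash
python3 - <<'E'
from h import *
for n,c in(("c0 foot",(272,388)),("c0 top",(285,332)),("c1 top right",(405,218)),("c1 foot right",(352,320)),("pile top near corner",(305,395))):
    o,d=ray("scene",[(310+c[0]/5,160+c[1]/5)]); d=d[0]
    for y in(.150,.155,.164):
        t=(y-o[1])/d[1]; print(n,y,np.round(o+t*d,3))
E
```

```text
c0 foot 0.15 [0.608 0.15  0.033]
c0 foot 0.155 [0.618 0.155 0.043]
c0 foot 0.164 [0.638 0.164 0.059]
c0 top 0.15 [0.595 0.15  0.062]
c0 top 0.155 [0.606 0.155 0.071]
c0 top 0.164 [0.626 0.164 0.086]
c1 top right 0.15 [0.439 0.15  0.045]
c1 top right 0.155 [0.452 0.155 0.054]
c1 top right 0.164 [0.475 0.164 0.07 ]
c1 foot right 0.15 [0.506 0.15  0.015]
c1 foot right 0.155 [0.518 0.155 0.024]
c1 foot right 0.164 [0.54  0.164 0.041]
pile top near corner 0.15 [0.564 0.15  0.   ]
pile top near corner 0.155 [0.576 0.155 0.01 ]
pile top near corner 0.164 [0.596 0.164 0.027]
```

Emit:
{"api": "drive_tool", "payload": {"motion": [[[4.9,-4.9,0],[0,0,1.7],1],[[4.8,-5.0,0],[0,0,1.7],1],[[4.6,-5.2,0],[0,0,1.7],1],[[4.4,-5.3,0],[0,0,1.7],1],[[4.3,-5.4,0],[0,0,1.7],1],[[4.1,-5.6,0],[0,0,1.7],1]], "force": 30}}

```text
time: 1.25
position: [0.3762, -0.2768, 0.2926]
tool_rot: [3.132, 0.235, 0.001]
ft_force: [0.6, -0.7, 0.3]
grip_width: 1.002
grip_force: 0.0
```

```bash
python3 -c "
from h import *
go(.571,.132,.20,89)"
```

```text
shift cm [ 25.36 -37.53   9.23] turn [ 0.1 -0.   9.6] F [ 0.6 -0.7  0.3] t 1.25
```

Emit:
{"api": "drive_tool", "payload": {"motion": [[[3.17,-4.69,0],[0,0,0],1],[[3.17,-4.69,0],[0,0,0],1],[[3.17,-4.69,0],[0,0,0],1],[[3.17,-4.69,0],[0,0,0],1],[[3.17,-4.69,0],[0,0,0],1],[[3.17,-4.69,0],[0,0,0],1],[[3.17,-4.69,0],[0,0,0],1],[[3.17,-4.69,0],[0,0,0],1],[[0,0,4],[0,0,9.6],1],[[0,0,4],[0,0,0],1],[[0,0,0],[0,0,0],1]]}}

```text
time: 2.62
position: [0.5679, 0.1296, 0.2093]
tool_rot: [3.14, -0.026, -0.01]
ft_force: [0.1, -0.1, 0.0]
grip_width: 1.0
grip_force: 0.0
```

```bash
python3 - <<'E'
from h import *
go(.571,.132,.112,89)
# chunks again (may have been knocked)
E
```

```text
shift cm [ 0.37 -0.26  9.73] turn [0.1 0.4 0.1] F [ 0.1 -0.1  0. ] t 2.62
```

Emit:
{"api": "drive_tool", "payload": {"motion": [[[0.3,-0.25,3],[0.1,0.4,0],1],[[0,0,3],[0,0,0],1],[[0,0,2],[0,0,0],1],[[0,0,1.7],[0,0,0],1],[[0,0,0],[0,0,0],1],[[0,0,0],[0,0,0],-1],[[0,0,0],[0,0,0],-1],[[0,0,0],[0,0,0],-1],[[0,0,0],[0,0,0],-1],[[0,0,0],[0,0,0],-1]]}}

```text
time: 3.88
position: [0.5734, 0.1328, 0.1153]
tool_rot: [-3.14, 0.026, -0.011]
ft_force: [-0.1, -0.1, -0.0]
grip_width: 0.513
grip_force: 0.0
```

Emit:
{"api": "drive_tool", "payload": {"motion": [[[0,0,0],[0,0,0],-1],[[0,0,0],[0,0,0],-1],[[0,0,0],[0,0,0],-1],[[0,0,-3],[0,0,0],-1],[[0,0,-4],[0,0,0],-1],[[0,0,-4],[0,0,0],-1]]}}

```text
time: 4.62
position: [0.5723, 0.1325, 0.226]
tool_rot: [-3.14, 0.026, -0.01]
ft_force: [1.6, 0.5, -0.1]
grip_width: 0.437
grip_force: 30.0
```

```bash
python3 - <<'E'
from h import *
go(.52,-.45,.235,90)
E
```

```text
shift cm [-4.25 58.33 -1.02] turn [-0.1 -0.4 -1. ] F [ 1.6  0.5 -0.1] t 4.62
```

Emit:
{"api": "drive_tool", "payload": {"motion": [[[-0.2,5.83,0],[0,0,0],-1],[[-0.2,5.83,0],[0,0,0],-1],[[-0.2,5.83,0],[0,0,0],-1],[[-0.2,5.83,0],[0,0,0],-1],[[-0.2,5.83,0],[0,0,0],-1],[[-0.2,5.83,0],[0,0,0],-1],[[-0.2,5.83,0],[0,0,0],-1],[[-0.2,5.83,0],[0,0,0],-1],[[-0.2,5.83,0],[0,0,0],-1],[[-0.2,5.83,0],[0,0,0],-1],[[0,0,0],[0,0,0],-1]]}}

```text
time: 6.0
position: [0.539, -0.4571, 0.2223]
tool_rot: [3.141, -0.042, 0.006]
ft_force: [0.5, 0.4, -0.9]
grip_width: 0.44
grip_force: 30.0
```

```bash
python3 - <<'E'
from h import *
go(.55,-.45,.105,90)
im=ctrl.get_image("top")[:,:,::-1].astype(int); b,g,r=[im[:,:,i] for i in range(3)]
ch=(r>g+18)&(g>b+18)&(r>80); m=np.zeros(ch.shape,bool); m[190:262,257:300]=1
c=big(ch&m,3); [print("chunk",rect("top",k,.065),cv2.boundingRect(k)) for k in c]
E
```

```text
shift cm [ 1.03 -0.75 11.74] turn [ 0.  -0.2 -1.5] F [ 0.5  0.4 -0.9] t 6.0
chunk (array([494.2, 140.7]), array([38.8, 62.5]), np.float32(6.0)) (270, 229, 15, 23)
```

Emit:
{"api": "drive_tool", "payload": {"motion": [[[1.0,-0.7,3.5],[0,0,0],-1],[[0,0,4],[0,0,0],-1],[[0,0,4],[0,0,0],-1],[[0,0,0],[0,0,0],-1],[[0,0,0],[0,0,0],0.4],[[0,0,0],[0,0,0],0.4],[[0,0,0],[0,0,0],0.4],[[0,0,-4],[0,0,0],0.4],[[0,0,-4],[0,0,0],1],[[0,0,-3.5],[0,0,0],1],[[0,0,0],[0,0,0],1]]}}

```text
time: 7.42
position: [0.5546, -0.4441, 0.2293]
tool_rot: [3.138, -0.027, 0.021]
ft_force: [0.4, 0.8, 0.2]
grip_width: 0.946
grip_force: 0.0
```

```bash
python3 - <<'E'
from h import *
go(.495,.14,.21,96)
E
```

```text
shift cm [ -6.98 -58.3    1.64] turn [ 0.2 -0.8 -7. ] F [0.4 0.8 0.2] t 7.42
```

Emit:
{"api": "drive_tool", "payload": {"motion": [[[-0.7,-5.83,0],[0,0,0],1],[[-0.7,-5.83,0],[0,0,0],1],[[-0.7,-5.83,0],[0,0,0],1],[[-0.7,-5.83,0],[0,0,0],1],[[-0.7,-5.83,0],[0,0,0],1],[[-0.7,-5.83,0],[0,0,0],1],[[-0.7,-5.83,0],[0,0,0],1],[[-0.7,-5.83,0],[0,0,0],1],[[-0.7,-5.83,0],[0,0,0],1],[[-0.7,-5.83,1.6],[0,0,0],1],[[0,0,0],[0.2,-0.8,-7],1],[[0,0,0],[0,0,0],1]]}}

```text
time: 8.93
position: [0.4923, 0.1413, 0.208]
tool_rot: [-3.133, -0.165, 0.012]
ft_force: [0.2, 0.2, -0.6]
grip_width: 0.996
grip_force: 0.0
```

```bash
python3 - <<'E'
from h import *
go(.495,.14,.115,96)
E
```

```text
shift cm [0.32 0.2  9.29] turn [-0.3  0.4  0. ] F [ 0.2  0.2 -0.6] t 8.93
```

Emit:
{"api": "drive_tool", "payload": {"motion": [[[0.3,0.2,3],[-0.3,0.4,0],1],[[0,0,3],[0,0,0],1],[[0,0,2],[0,0,0],1],[[0,0,1.3],[0,0,0],1],[[0,0,0],[0,0,0],1],[[0,0,0],[0,0,0],-1],[[0,0,0],[0,0,0],-1],[[0,0,0],[0,0,0],-1],[[0,0,0],[0,0,0],-1],[[0,0,0],[0,0,0],-1],[[0,0,0],[0,0,0],-1],[[0,0,0],[0,0,0],-1]]}}

```text
time: 10.42
position: [0.4958, 0.1396, 0.1157]
tool_rot: [-3.137, -0.165, -0.001]
ft_force: [-0.0, -1.3, 0.7]
grip_width: 0.437
grip_force: 30.0
```

Emit:
{"api": "drive_tool", "payload": {"motion": [[[0,0,0],[0,0,0],-1],[[0,0,-3],[0,0,0],-1],[[0,0,-4],[0,0,0],-1],[[0,0,-4],[0,0,0],-1],[[0,0,0],[0,0,0],-1]]}}

```text
time: 11.05
position: [0.4975, 0.14, 0.2286]
tool_rot: [3.137, 0.165, 0.01]
ft_force: [-0.3, -0.4, -1.6]
grip_width: 0.432
grip_force: 30.0
```

```bash
python3 - <<'E'
from h import *
print(ctrl.get_state()["position"])
go(.46,-.45,.225,96)
E
```

```text
[0.4974989  0.14001729 0.22859616]
shift cm [-9.92 58.28  0.33] turn [ 0.  -0.4  0. ] F [-0.3 -0.4 -1.6] t 11.05
```

Emit:
{"api": "drive_tool", "payload": {"motion": [[[-0.99,5.83,0],[0,0,0],-1],[[-0.99,5.83,0],[0,0,0],-1],[[-0.99,5.83,0],[0,0,0],-1],[[-0.99,5.83,0],[0,0,0],-1],[[-0.99,5.83,0],[0,0,0],-1],[[-0.99,5.83,0],[0,0,0],-1],[[-0.99,5.83,0],[0,0,0],-1],[[-0.99,5.83,0],[0,0,0],-1],[[-0.99,5.83,0],[0,0,0],-1],[[-0.99,5.83,0],[0,0,0],-1],[[0,0,0],[0,0,0],-1]]}}

```text
time: 12.42
position: [0.4547, -0.4566, 0.2226]
tool_rot: [-3.138, -0.151, 0.006]
ft_force: [0.2, 0.1, -0.8]
grip_width: 0.436
grip_force: 30.0
```

```bash
python3 - <<'E'
from h import *
go(.46,-.45,.105,92)
im=np.mean([ctrl.get_image("top") for _ in range(2)],0)[:,:,::-1].astype(np.uint8); cv2.imwrite("pics/top2.png",im)
i=im.astype(int)
# pile: dark region inside the carrier
dark=((i.max(2)<75)&(abs(i[:,:,2]-i[:,:,0])<25)).astype(np.uint8); m=np.zeros_like(dark);m[195:262,262:298]=1
for c in big(dark*m,3): print("pile",rect("top",c,.03),cv2.boundingRect(c))
dark=((i.max(2)<95)&(i[:,:,0]<i[:,:,2]+18)).astype(np.uint8); m=np.zeros_like(dark);m[172:288,338:425]=1
dark=cv2.morphologyEx(dark*m,cv2.MORPH_OPEN,np.ones((3,3)))
for c in big(dark,6,300): print("pad",rect("top",c,.02),cv2.boundingRect(c))
cv2.imwrite("pics/f.png",np.hstack([cv2.resize(im[165:290,250:435],None,fx=4,fy=4,interpolation=cv2.INTER_CUBIC)]))
E
```

```text
shift cm [ 0.64 -0.6  11.75] turn [-0.   0.2  3.5] F [ 0.2  0.1 -0.8] t 12.43
pile (array([528.5, 135.6]), array([ 55.5, 139. ]), np.float32(179.2)) (270, 207, 19, 46)
pad (array([ 445.5, -262.7]), array([ 59.3, 145.6]), np.float32(1.3)) (398, 230, 22, 48)
pad (array([ 440.4, -118.5]), array([ 57.4, 145.3]), np.float32(9.1)) (350, 233, 25, 47)
pad (array([ 614.4, -250.1]), array([ 59.1, 143.5]), np.float32(179.6)) (392, 177, 20, 46)
pad (array([ 605.1, -108.4]), array([ 58.2, 144.1]), np.float32(1.6)) (347, 181, 21, 46)
```

View pics/f.png

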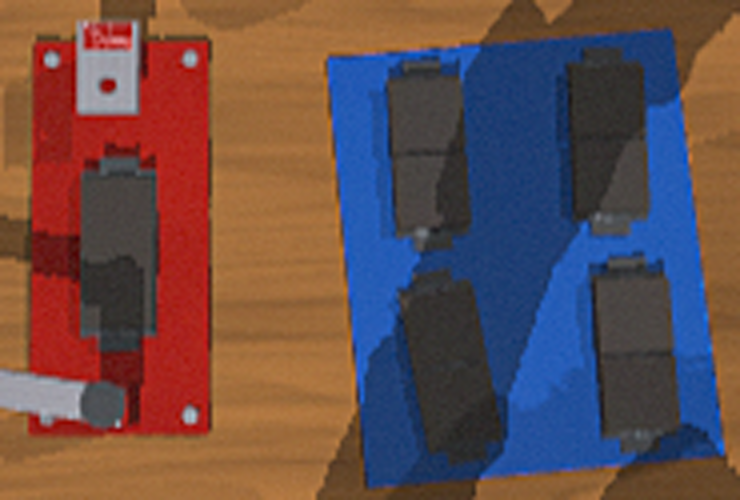

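The view shows a clear pile with its lining centre at about px (279.8,228.3). Pad groove centres are A (357,203.3), B (402,199.3), C (363.3,256.3) and D (409,253). I'll release the second chunk.

Emit:
{"api": "drive_tool", "payload": {"motion": [[[0.6,-0.5,3.5],[0,0,3.5],-1],[[0,0,4],[0,0,0],-1],[[0,0,4],[0,0,0],-1],[[0,0,0],[0,0,0],-1],[[0,0,0],[0,0,0],0.4],[[0,0,0],[0,0,0],0.4],[[0,0,0],[0,0,0],0.4],[[0,0,-4],[0,0,0],0.4],[[0,0,-4],[0,0,0],0.7],[[0,0,-3.5],[0,0,0],0.7],[[0,0,0],[0,0,0],0.7]]}}

```text
time: 13.9
position: [0.4657, -0.4463, 0.2304]
tool_rot: [3.135, 0.069, 0.009]
ft_force: [-0.0, -0.2, -0.2]
grip_width: 0.841
grip_force: 0.0
```

```bash
python3 - <<'E'
from h import *
for n,p,z in(("pile",(279.75,228.25),.032),("A",(357,203.3),.022),("B",(402,199.3),.022),("C",(363.25,256.3),.022),("D",(409,253),.022)): print(n,np.round(plane("top",[p],z)[0],4))
for n,(a,b),z in(("pileL",((270.2,209),(270.2,247)),.03),("pileR",((288.2,209),(288.8,247)),.03)):
    p=plane("top",[a,b],z);print(n,p.round(4).tolist())
x,y,_=plane("top",[(357,203.3)],.022)[0]
go(x,y,.20,90+1.6)
im=ctrl.get_image("top")[:,:,::-1]; cv2.imwrite("pics/g.png",cv2.resize(im[180:285,430:520],None,fx=4,fy=4))
E
```

```text
pile [0.5316 0.1331 0.032 ]
A [ 0.6048 -0.109   0.022 ]
B [ 0.6142 -0.2511  0.022 ]
C [ 0.4397 -0.1222  0.022 ]
D [ 0.4463 -0.264   0.022 ]
pileL [[0.5923, 0.1623, 0.03], [0.475, 0.1632, 0.03]]
pileR [[0.591, 0.1064, 0.03], [0.4736, 0.1062, 0.03]]
shift cm [ 15.37 -33.1    2.93] turn [ 0.3 -0.3  0.9] F [-0.  -0.2 -0.2] t 13.9
```

Emit:
{"api": "drive_tool", "payload": {"motion": [[[2.56,-5.5,0],[0,0,0],1],[[2.56,-5.5,0],[0,0,0],1],[[2.56,-5.5,0],[0,0,0],1],[[2.56,-5.5,0],[0,0,0],1],[[2.56,-5.5,0],[0,0,0],1],[[2.56,-5.5,0],[0,0,0],1],[[0,0,5],[0.3,-0.3,0.9],1],[[0,0,3],[0,0,0],1],[[0,0,0],[0,0,0],1],[[0,0,0],[0,0,0],1]]}}

```text
time: 15.2
position: [0.6032, -0.1086, 0.1464]
tool_rot: [-3.136, -0.044, 0.006]
ft_force: [-0.3, 0.2, 0.7]
grip_width: 0.997
grip_force: 0.0
```

```bash
python3 - <<'E'
from h import *
print(ctrl.get_state()["position"])
go(.6048,-.109,.078,91.6)
E
```

```text
[ 0.60319857 -0.10862708  0.14643986]
shift cm [0.19 0.08 6.84] turn [-0.3  0.2  0. ] F [-0.3  0.2  0.7] t 15.2
```

View pics/g.png

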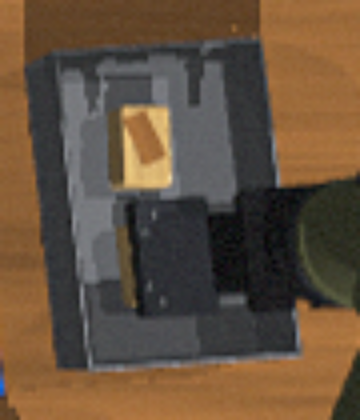

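The first chunk is visible in the bin at crop (140,147). The second is at its spot partly under the gripper. Now to grasp pad A.

Emit:
{"api": "drive_tool", "payload": {"motion": [[[0.2,0.1,3],[-0.3,0.2,0],1],[[0,0,2],[0,0,0],1],[[0,0,1.2],[0,0,0],1],[[0,0,0.6],[0,0,0],1],[[0,0,0],[0,0,0],1],[[0,0,0],[0,0,0],-1],[[0,0,0],[0,0,0],-1],[[0,0,0],[0,0,0],-1],[[0,0,0],[0,0,0],-1],[[0,0,0],[0,0,0],-1],[[0,0,0],[0,0,0],-1]], "force": 35}}

```text
time: 16.58
position: [0.6048, -0.1088, 0.078]
tool_rot: [-3.141, -0.045, 0.002]
ft_force: [-0.4, 1.9, 2.5]
grip_width: 0.661
grip_force: 35.0
```

```bash
python3 - <<'E'
from h import *
print(ctrl.get_state()["position"])
go(.6048,-.109,.078,91.6)
E
```

```text
[ 0.60479462 -0.10880194  0.07796102]
shift cm [-0.    0.02 -0.  ] turn [-0.   0.1  0.1] F [-0.4  1.9  2.5] t 16.57
```

Emit:
{"api": "drive_tool", "payload": {"motion": [[[0,0,-2],[0,0,0],-1],[[0,0,-4],[0,0,0],-1],[[0,0,-5],[0,0,0],-1],[[0,0,-3],[0,0,0],-1],[[0,0,0],[0,0,0],-1]]}}

```text
time: 17.2
position: [0.6063, -0.1097, 0.2211]
tool_rot: [3.139, 0.044, 0.007]
ft_force: [0.6, -0.2, -3.2]
grip_width: 0.664
grip_force: 35.0
```

```bash
python3 - <<'E'
from h import *
go(.533,.1345,.22,88.9)
E
```

```text
shift cm [-6.630e+00 -2.461e+01  2.000e-02] turn [ 0.1 -0.3  2.7] F [ 0.6 -0.2 -3.2] t 17.2
```

Emit:
{"api": "drive_tool", "payload": {"motion": [[[-1.33,-4.92,0],[0,0,0],-1],[[-1.33,-4.92,0],[0,0,0],-1],[[-1.33,-4.92,0],[0,0,0],-1],[[-1.33,-4.92,0],[0,0,0],-1],[[-1.33,-4.92,0],[0,0,0],-1],[[0,0,3],[0.1,-0.3,2.7],-1],[[0,0,3],[0,0,0],-1],[[0,0,0],[0,0,0],-1],[[0,0,0],[0,0,0],-1]]}}

```text
time: 18.32
position: [0.5311, 0.1347, 0.1579]
tool_rot: [-3.14, 0.029, 0.011]
ft_force: [0.2, 0.6, -2.9]
grip_width: 0.661
grip_force: 35.0
```

```bash
python3 - <<'E'
from h import *
print(ctrl.get_state()["position"],ctrl.get_state()["grip_width"])
go(.533,.1345,.12,88.9)
sc=ctrl.get_image("scene")[:,:,::-1]; cv2.imwrite("pics/s1.png",cv2.resize(sc[160:280,310:470],None,fx=5,fy=5,interpolation=cv2.INTER_CUBIC))
E
```

```text
[0.5311039  0.13473451 0.15788376] 0.6612748599457121
shift cm [0.22 0.03 3.79] turn [-0.1  0.4  0. ] F [ 0.2  0.6 -2.9] t 18.32
```

Emit:
{"api": "drive_tool", "payload": {"motion": [[[0.2,0,1.5],[-0.1,0.4,0],-1],[[0,0,1.5],[0,0,0],-1],[[0,0,0.8],[0,0,0],-1],[[0,0,0],[0,0,0],-1],[[0,0,0],[0,0,0],-1]], "force": 15}}

```text
time: 19.0
position: [0.5332, 0.1349, 0.12]
tool_rot: [3.141, -0.029, 0.001]
ft_force: [-0.0, 0.1, -2.6]
grip_width: 0.665
grip_force: 15.0
```

Emit:
{"api": "drive_tool", "payload": {"motion": [[[0,0,0.15],[0,0,0],-1],[[0,0,0.15],[0,0,0],-1],[[0,0,0],[0,0,0],-1]]}}

```text
time: 19.38
position: [0.5329, 0.1347, 0.1167]
tool_rot: [3.141, -0.029, 0.0]
ft_force: [0.4, -0.2, -3.3]
grip_width: 0.664
grip_force: 15.0
```

Emit:
{"api": "drive_tool", "payload": {"motion": [[[0,0,0.15],[0,0,0],-1],[[0,0,0.15],[0,0,0],-1],[[0,0,0],[0,0,0],-1]]}}

```text
time: 19.75
position: [0.5328, 0.1347, 0.1136]
tool_rot: [3.141, -0.029, -0.0]
ft_force: [0.2, 0.3, -4.0]
grip_width: 0.664
grip_force: 15.0
```

Emit:
{"api": "drive_tool", "payload": {"motion": [[[0,0,0.1],[0,0,0],-1],[[0,0,0.1],[0,0,0],-1],[[0,0,0],[0,0,0],-1]]}}

```text
time: 20.12
position: [0.5329, 0.1348, 0.1116]
tool_rot: [3.141, -0.029, 0.0]
ft_force: [-0.4, 0.7, -4.1]
grip_width: 0.663
grip_force: 15.0
```

Emit:
{"api": "drive_tool", "payload": {"motion": [[[0,0,0.1],[0,0,0],-1],[[0,0,0.1],[0,0,0],-1],[[0,0,0],[0,0,0],-1]]}}

```text
time: 20.5
position: [0.5329, 0.1347, 0.1096]
tool_rot: [3.141, -0.029, 0.0]
ft_force: [-0.1, 0.5, -2.3]
grip_width: 0.668
grip_force: 15.0
```

Emit:
{"api": "drive_tool", "payload": {"motion": [[[0,0,0.1],[0,0,0],-1],[[0,0,0.1],[0,0,0],-1],[[0,0,0],[0,0,0],-1]]}}

```text
time: 20.88
position: [0.5329, 0.1348, 0.1076]
tool_rot: [3.141, -0.029, 0.0]
ft_force: [-0.6, 0.4, -3.2]
grip_width: 0.665
grip_force: 15.0
```

Emit:
{"api": "drive_tool", "payload": {"motion": [[[0,0,0.1],[0,0,0],-1],[[0,0,0.05],[0,0,0],-1],[[0,0,0],[0,0,0],-1]]}}

```text
time: 21.25
position: [0.5329, 0.1347, 0.1062]
tool_rot: [3.141, -0.029, 0.0]
ft_force: [1.0, 0.9, -3.7]
grip_width: 0.662
grip_force: 15.0
```

Emit:
{"api": "drive_tool", "payload": {"motion": [[[0,0,0.1],[0,0,0],-1],[[0,0,0.05],[0,0,0],-1],[[0,0,0],[0,0,0],-1]]}}

```text
time: 21.62
position: [0.533, 0.1348, 0.105]
tool_rot: [3.141, -0.029, 0.001]
ft_force: [-1.7, 0.4, 0.4]
grip_width: 0.667
grip_force: 15.0
```

Contact: the force rose by about 4 N at TCP z = 0.105, which puts the pile top at about 31 mm. Releasing.

Emit:
{"api": "drive_tool", "payload": {"motion": [[[0,0,0],[0,0,0],0.7],[[0,0,0],[0,0,0],0.7],[[0,0,0],[0,0,0],0.7],[[0,0,-3],[0,0,0],0.7],[[0,0,-5],[0,0,0],1],[[0,0,-4],[0,0,0],1],[[0,0,0],[0,0,0],1]]}}

```text
time: 22.5
position: [0.5349, 0.1357, 0.2284]
tool_rot: [-3.141, 0.029, -0.012]
ft_force: [1.1, -0.4, -0.9]
grip_width: 0.992
grip_force: 0.0
```

```bash
python3 - <<'E'
from h import *
go(.4397,-.1222,.22,99.1)
go(.6142,-.2511,.22,90)
E
```

```text
shift cm [-9.05 25.96  0.76] turn [  0.   -0.4 -10.2] F [ 1.1 -0.4 -0.9] t 22.5
shift cm [ 8.64 38.52  0.89] turn [-0.  -0.4 -1.1] F [ 1.1 -0.4 -0.9] t 22.5
```

Emit:
{"api": "drive_tool", "payload": {"motion": [[[1.23,5.5,0],[0,0,0],1],[[1.23,5.5,0],[0,0,0],1],[[1.23,5.5,0],[0,0,0],1],[[1.23,5.5,0],[0,0,0],1],[[1.23,5.5,0],[0,0,0],1],[[1.23,5.5,0],[0,0,0],1],[[1.23,5.5,0],[0,0,0],1],[[0,0,4.5],[0,-0.4,-1.1],1],[[0,0,4],[0,0,0],1],[[0,0,0],[0,0,0],1],[[0,0,0],[0,0,0],1]]}}

```text
time: 23.88
position: [0.6123, -0.2516, 0.1408]
tool_rot: [3.141, 0.002, -0.009]
ft_force: [0.9, -0.1, 0.1]
grip_width: 1.001
grip_force: 0.0
```

```bash
python3 - <<'E'
from h import *
print(ctrl.get_state()["position"])
go(.6142,-.2511,.078,90)
im=np.mean([ctrl.get_image("top") for _ in range(4)],0)[:,:,::-1].astype(np.uint8); cv2.imwrite("pics/top3.png",im)
old=cv2.imread("pics/top2.png")
cv2.imwrite("pics/i.png",np.hstack([cv2.resize(q[165:275,250:310],None,fx=5,fy=5,interpolation=cv2.INTER_CUBIC) for q in(old,im)]))
E
```

```text
[ 0.61228766 -0.25161824  0.14084378]
shift cm [ 0.23 -0.05  6.28] turn [0.  0.3 0.1] F [ 0.9 -0.1  0.1] t 23.88
```

View pics/i.png

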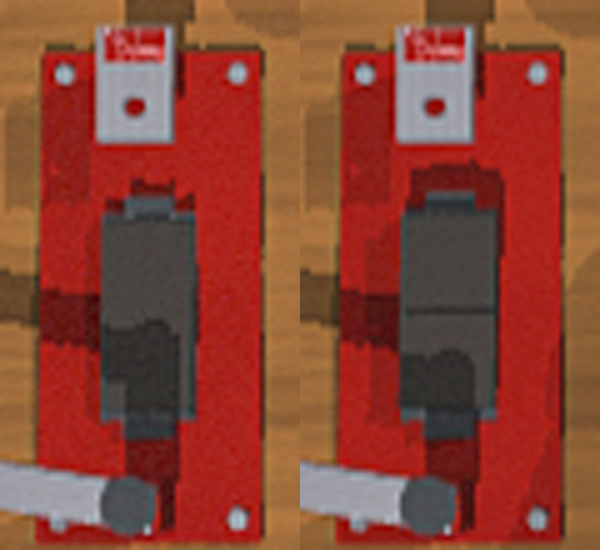

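Left crop: the bare pile, with ears from row 196 to 438. Right crop: pad A on top, ears 192 to 436 and groove square. Allowing for parallax, it sits within about 1 mm, slightly towards -y. I'll aim later pads about 1 mm more to +y. Now pad B.

Emit:
{"api": "drive_tool", "payload": {"motion": [[[0.2,0,3],[0,0.3,0],1],[[0,0,2],[0,0,0],1],[[0,0,1.25],[0,0,0],1],[[0,0,0],[0,0,0],1],[[0,0,0],[0,0,0],-1],[[0,0,0],[0,0,0],-1],[[0,0,0],[0,0,0],-1],[[0,0,0],[0,0,0],-1],[[0,0,0],[0,0,0],-1],[[0,0,0],[0,0,0],-1]], "force": 35}}

```text
time: 25.32
position: [0.6136, -0.2514, 0.0778]
tool_rot: [-3.142, -0.001, 0.002]
ft_force: [-1.2, 1.6, 5.0]
grip_width: 0.662
grip_force: 35.0
```

Emit:
{"api": "drive_tool", "payload": {"motion": [[[0,0,-2],[0,0,0],-1],[[0,0,-4],[0,0,0],-1],[[0,0,-5],[0,0,0],-1],[[0,0,-3],[0,0,0],-1],[[0,0,0],[0,0,0],-1]]}}

```text
time: 25.95
position: [0.615, -0.2523, 0.2209]
tool_rot: [3.138, 0.001, 0.006]
ft_force: [0.2, 0.3, -3.4]
grip_width: 0.664
grip_force: 35.0
```

```bash
python3 - <<'E'
from h import *
go(.533,.1353,.22,88.9)
E
```

```text
shift cm [ -8.18 -38.77  -0.07] turn [ 0.2 -0.2  1.1] F [ 0.2  0.3 -3.4] t 25.95
```

Emit:
{"api": "drive_tool", "payload": {"motion": [[[-1.17,-5.53,0],[0,0,0],-1],[[-1.17,-5.53,0],[0,0,0],-1],[[-1.17,-5.53,0],[0,0,0],-1],[[-1.17,-5.53,0],[0,0,0],-1],[[-1.17,-5.53,0],[0,0,0],-1],[[-1.17,-5.53,0],[0,0,0],-1],[[-1.17,-5.53,0],[0,0,0],-1],[[0,0,3],[0.2,-0.2,1.1],-1],[[0,0,3],[0,0,0],-1],[[0,0,0],[0,0,0],-1],[[0,0,0],[0,0,0],-1]]}}

```text
time: 27.32
position: [0.5313, 0.1353, 0.1575]
tool_rot: [-3.138, 0.029, 0.008]
ft_force: [1.0, 0.5, -3.7]
grip_width: 0.665
grip_force: 35.0
```

```bash
python3 - <<'E'
from h import *
go(.533,.1355,.131,88.9)
E
```

```text
shift cm [ 0.19 -0.01  2.65] turn [-0.2  0.3  0. ] F [ 1.   0.5 -3.7] t 27.32
```

Emit:
{"api": "drive_tool", "payload": {"motion": [[[0.2,0,1.5],[-0.2,0.3,0],-1],[[0,0,1.2],[0,0,0],-1],[[0,0,0],[0,0,0],-1],[[0,0,0.15],[0,0,0],-1],[[0,0,0],[0,0,0],-1]], "force": 15}}

```text
time: 27.95
position: [0.5334, 0.1355, 0.1291]
tool_rot: [3.141, -0.029, 0.001]
ft_force: [-0.2, 0.3, -3.9]
grip_width: 0.667
grip_force: 15.0
```

Emit:
{"api": "drive_tool", "payload": {"motion": [[[0,0,0.1],[0,0,0],-1],[[0,0,0.05],[0,0,0],-1],[[0,0,0],[0,0,0],-1]]}}

```text
time: 28.32
position: [0.5332, 0.1354, 0.1274]
tool_rot: [3.141, -0.029, 0.001]
ft_force: [0.5, 0.5, -2.9]
grip_width: 0.658
grip_force: 15.0
```

Emit:
{"api": "drive_tool", "payload": {"motion": [[[0,0,0.1],[0,0,0],-1],[[0,0,0.05],[0,0,0],-1],[[0,0,0],[0,0,0],-1]]}}

```text
time: 28.7
position: [0.5333, 0.1355, 0.1269]
tool_rot: [3.141, -0.029, 0.001]
ft_force: [-3.5, -0.8, 4.9]
grip_width: 0.664
grip_force: 15.0
```

Emit:
{"api": "drive_tool", "payload": {"motion": [[[0,0,0.05],[0,0,0],-1],[[0,0,0.05],[0,0,0],-1],[[0,0,0],[0,0,0],-1]]}}

```text
time: 29.08
position: [0.5333, 0.1355, 0.1268]
tool_rot: [3.14, -0.03, 0.001]
ft_force: [-6.1, -2.3, 11.9]
grip_width: 0.663
grip_force: 15.0
```

Contact at 0.1269. I'll ease back and release.

Emit:
{"api": "drive_tool", "payload": {"motion": [[[0,0,-0.15],[0,0,0],-1],[[0,0,0],[0,0,0],0.7],[[0,0,0],[0,0,0],0.7],[[0,0,0],[0,0,0],0.7],[[0,0,-3],[0,0,0],0.7],[[0,0,-5],[0,0,0],1],[[0,0,-2],[0,0,0],1],[[0,0,0],[0,0,0],1]]}}

```text
time: 30.08
position: [0.5339, 0.1356, 0.2276]
tool_rot: [3.141, -0.029, 0.005]
ft_force: [-0.4, 0.7, -0.5]
grip_width: 0.993
grip_force: 0.0
```

```bash
python3 - <<'E'
from h import *
go(.4463,-.2635,.22,91.4)
E
```

```text
shift cm [-8.01 40.07  0.74] turn [ 0.  -0.2 -2.5] F [-0.4  0.7 -0.5] t 30.07
```

Emit:
{"api": "drive_tool", "payload": {"motion": [[[-1.14,5.72,0],[0,0,0],1],[[-1.14,5.72,0],[0,0,0],1],[[-1.14,5.72,0],[0,0,0],1],[[-1.14,5.72,0],[0,0,0],1],[[-1.14,5.72,0],[0,0,0],1],[[-1.14,5.72,0],[0,0,0],1],[[-1.14,5.72,0],[0,0,0],1],[[0,0,4.5],[0,-0.2,-2.5],1],[[0,0,4],[0,0,0],1],[[0,0,0],[0,0,0],1],[[0,0,0],[0,0,0],1]]}}

```text
time: 31.45
position: [0.4461, -0.2633, 0.1418]
tool_rot: [3.141, 0.04, -0.005]
ft_force: [0.6, -0.5, 1.2]
grip_width: 0.998
grip_force: 0.0
```

```bash
python3 - <<'E'
from h import *
print(ctrl.get_state()["position"])
go(.4463,-.2635,.078,91.4)
im=np.mean([ctrl.get_image("top") for _ in range(4)],0)[:,:,::-1].astype(np.uint8); cv2.imwrite("pics/top4.png",im)
old=cv2.imread("pics/top3.png")
cv2.imwrite("pics/j.png",np.hstack([cv2.resize(q[165:275,250:310],None,fx=5,fy=5,interpolation=cv2.INTER_CUBIC) for q in(old,im)]))
for n,x in(("pile",.534),("ear+",.609)):
    for z in(.031,.053,.072): print(n,z,proj("top",[x,.1355,z]).round(2))
E
```

```text
[ 0.44613063 -0.26331577  0.14179168]
shift cm [0.04 0.02 6.38] turn [0.  0.2 0.1] F [ 0.6 -0.5  1.2] t 31.45
pile 0.031 [[278.99 227.53]]
pile 0.053 [[278.36 226.98]]
pile 0.072 [[277.8  226.49]]
ear+ 0.031 [[278.73 203.44]]
ear+ 0.053 [[278.1 202.5]]
ear+ 0.072 [[277.54 201.66]]
```

View pics/j.png

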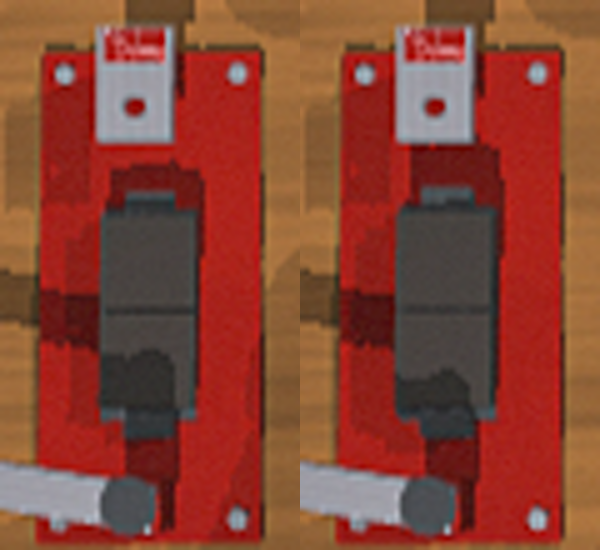

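Pad B sits on A: its left edge moved about 4 crop px against 3 expected, its ears are in line and it is square. Now pad D.

Emit:
{"api": "drive_tool", "payload": {"motion": [[[0,0,3],[0,0.2,0],1],[[0,0,2],[0,0,0],1],[[0,0,1.35],[0,0,0],1],[[0,0,0],[0,0,0],1],[[0,0,0],[0,0,0],-1],[[0,0,0],[0,0,0],-1],[[0,0,0],[0,0,0],-1],[[0,0,0],[0,0,0],-1],[[0,0,0],[0,0,0],-1],[[0,0,0],[0,0,0],-1]], "force": 35}}

```text
time: 32.9
position: [0.4459, -0.2633, 0.0783]
tool_rot: [3.141, 0.04, 0.001]
ft_force: [-0.5, 2.1, 5.6]
grip_width: 0.661
grip_force: 35.0
```

Emit:
{"api": "drive_tool", "payload": {"motion": [[[0,0,-2],[0,0,0],-1],[[0,0,-4],[0,0,0],-1],[[0,0,-5],[0,0,0],-1],[[0,0,-4],[0,0,0],-1],[[0,0,0],[0,0,0],-1]]}}

```text
time: 33.52
position: [0.4471, -0.2644, 0.2307]
tool_rot: [3.137, 0.039, 0.008]
ft_force: [-0.3, -0.3, -3.3]
grip_width: 0.667
grip_force: 35.0
```

```bash
python3 - <<'E'
from h import *
go(.533,.1353,.23,88.9)
E
```

```text
shift cm [  9.58 -39.74  -0.06] turn [ 0.2 -0.3  2.5] F [-0.3 -0.3 -3.3] t 33.52
```

Emit:
{"api": "drive_tool", "payload": {"motion": [[[1.37,-5.68,0],[0,0,0],-1],[[1.37,-5.68,0],[0,0,0],-1],[[1.37,-5.68,0],[0,0,0],-1],[[1.37,-5.68,0],[0,0,0],-1],[[1.37,-5.68,0],[0,0,0],-1],[[1.37,-5.68,0],[0,0,0],-1],[[1.37,-5.68,0],[0,0,0],-1],[[0,0,3],[0.2,-0.3,2.5],-1],[[0,0,2],[0,0,0],-1],[[0,0,0],[0,0,0],-1],[[0,0,0],[0,0,0],-1]]}}

```text
time: 34.9
position: [0.5318, 0.1356, 0.178]
tool_rot: [-3.138, 0.031, 0.008]
ft_force: [0.5, -0.0, -1.8]
grip_width: 0.664
grip_force: 35.0
```

```bash
python3 - <<'E'
from h import *
go(.533,.1353,.152,88.9)
E
```

```text
shift cm [0.14 0.03 2.6 ] turn [-0.2  0.3 -0. ] F [ 0.5 -0.  -1.8] t 34.9
```

Emit:
{"api": "drive_tool", "payload": {"motion": [[[0.1,0,1.5],[-0.2,0.3,0],-1],[[0,0,1.15],[0,0,0],-1],[[0,0,0],[0,0,0],-1],[[0,0,0.1],[0,0,0],-1],[[0,0,0],[0,0,0],-1]], "force": 15}}

```text
time: 35.52
position: [0.5327, 0.1367, 0.1507]
tool_rot: [3.141, -0.029, 0.001]
ft_force: [-0.3, -0.1, -2.5]
grip_width: 0.666
grip_force: 15.0
```

Emit:
{"api": "drive_tool", "payload": {"motion": [[[0,0,0.1],[0,0,0],-1],[[0,0,0.02],[0,0,0],-1],[[0,0,0],[0,0,0],-1]]}}

```text
time: 35.9
position: [0.5324, 0.1366, 0.1492]
tool_rot: [3.141, -0.029, 0.0]
ft_force: [0.1, 0.8, -2.3]
grip_width: 0.663
grip_force: 15.0
```

Emit:
{"api": "drive_tool", "payload": {"motion": [[[0.05,0.1,0],[0,0,0],-1],[[0,0,0.1],[0,0,0],-1],[[0,0,0],[0,0,0],-1]]}}

```text
time: 36.28
position: [0.5328, 0.1355, 0.1481]
tool_rot: [3.141, -0.029, 0.0]
ft_force: [0.8, -0.6, -1.9]
grip_width: 0.662
grip_force: 15.0
```

Emit:
{"api": "drive_tool", "payload": {"motion": [[[0,0,0.1],[0,0,0],-1],[[0,0,0],[0,0,0],-1]]}}

```text
time: 36.52
position: [0.5328, 0.1355, 0.1471]
tool_rot: [3.141, -0.029, 0.0]
ft_force: [0.3, 0.3, -3.1]
grip_width: 0.668
grip_force: 15.0
```

Emit:
{"api": "drive_tool", "payload": {"motion": [[[0,0,0.05],[0,0,0],-1],[[0,0,0],[0,0,0],-1]]}}

```text
time: 36.78
position: [0.5328, 0.1356, 0.1466]
tool_rot: [3.141, -0.029, 0.0]
ft_force: [1.1, -0.3, -3.2]
grip_width: 0.666
grip_force: 15.0
```

Emit:
{"api": "drive_tool", "payload": {"motion": [[[0,0,0.1],[0,0,0],-1],[[0,0,0],[0,0,0],-1]]}}

```text
time: 37.02
position: [0.5328, 0.1355, 0.1456]
tool_rot: [3.141, -0.029, -0.0]
ft_force: [0.1, -0.6, -4.0]
grip_width: 0.664
grip_force: 15.0
```

Emit:
{"api": "drive_tool", "payload": {"motion": [[[0,0,0.05],[0,0,0],-1],[[0,0,0],[0,0,0],-1]]}}

```text
time: 37.28
position: [0.5329, 0.1355, 0.1452]
tool_rot: [3.141, -0.029, 0.0]
ft_force: [0.4, -0.3, -2.9]
grip_width: 0.669
grip_force: 15.0
```

Emit:
{"api": "drive_tool", "payload": {"motion": [[[0,0,0.1],[0,0,0],-1],[[0,0,0],[0,0,0],-1]]}}

```text
time: 37.52
position: [0.533, 0.1356, 0.1444]
tool_rot: [3.141, -0.029, 0.001]
ft_force: [-1.4, -0.5, -0.5]
grip_width: 0.668
grip_force: 15.0
```

Emit:
{"api": "drive_tool", "payload": {"motion": [[[0,0,0.05],[0,0,0],-1],[[0,0,0],[0,0,0],-1]]}}

```text
time: 37.78
position: [0.533, 0.1356, 0.1444]
tool_rot: [3.141, -0.029, 0.001]
ft_force: [-2.1, -1.2, 6.2]
grip_width: 0.662
grip_force: 15.0
```

Contact at 0.1444. Releasing, then on to pad C.

Emit:
{"api": "drive_tool", "payload": {"motion": [[[0,0,-0.07],[0,0,0],-1],[[0,0,0],[0,0,0],0.7],[[0,0,0],[0,0,0],0.7],[[0,0,0],[0,0,0],0.7],[[0,0,-3],[0,0,0],0.7],[[0,0,-4],[0,0,0],1],[[0,0,-1.5],[0,0,0],1],[[0,0,0],[0,0,0],1]]}}

```text
time: 38.78
position: [0.5334, 0.1357, 0.23]
tool_rot: [3.141, -0.029, 0.003]
ft_force: [0.2, 0.3, 0.6]
grip_width: 0.992
grip_force: 0.0
```

```bash
python3 - <<'E'
from h import *
go(.44,-.1205,.22,99.1)
E
```

```text
shift cm [-8.86 25.79  0.99] turn [  0.   -0.1 -10.2] F [0.2 0.3 0.6] t 38.77
```

Emit:
{"api": "drive_tool", "payload": {"motion": [[[-1.77,5.16,0],[0,0,0],1],[[-1.77,5.16,0],[0,0,0],1],[[-1.77,5.16,0],[0,0,0],1],[[-1.77,5.16,0],[0,0,0],1],[[-1.77,5.16,0],[0,0,0],1],[[0,0,4.5],[0,-0.1,-10.2],1],[[0,0,4],[0,0,0],1],[[0,0,0],[0,0,0],1],[[0,0,0],[0,0,0],1]]}}

```text
time: 39.9
position: [0.4399, -0.1206, 0.1449]
tool_rot: [3.132, 0.251, -0.002]
ft_force: [0.2, -0.4, 0.1]
grip_width: 1.003
grip_force: 0.0
```

```bash
python3 - <<'E'
from h import *
print(ctrl.get_state()["position"])
go(.4398,-.1205,.078,99.1)
im=np.mean([ctrl.get_image("top") for _ in range(4)],0)[:,:,::-1].astype(np.uint8); cv2.imwrite("pics/top5.png",im)
# left edge columns of stack for successive pictures
for f in("top2","top3","top4","top5"):
    q=cv2.imread(f"pics/{f}.png").astype(float); e=[]
    for y in range(212,232):
        row=q[y,262:296,2]-q[y,262:296,0]; d=np.diff(row); 
        e.append((262.5+np.average(np.arange(3,13),weights=np.clip(-d[3:13],0,None)**2+1e-6)))
    p=np.polyfit(range(20),e,1); print(f,"left edge",np.round(np.median(e),2),"slope",p[0].round(3))
for z in(.031,.053,.070,.085): print(z,proj("top",[.55,.1645,z]).round(2))
E
```

```text
[ 0.43991277 -0.12063011  0.1449086 ]
shift cm [ 0.   -0.01  6.69] turn [-0.   0.1  0.1] F [ 0.2 -0.4  0.1] t 39.9
top2 left edge 269.33 slope -0.015
top3 left edge 269.48 slope -0.01
top4 left edge 268.5 slope -0.003
top5 left edge 267.6 slope 0.0
0.031 [[269.55 222.58]]
0.053 [[268.76 221.95]]
0.07 [[268.14 221.45]]
0.085 [[267.57 221.  ]]
```

Emit:
{"api": "drive_tool", "payload": {"motion": [[[0,0,3],[0,0.1,0],1],[[0,0,2.3],[0,0,0],1],[[0,0,1.35],[0,0,0],1],[[0,0,0],[0,0,0],1],[[0,0,0],[0,0,0],-1],[[0,0,0],[0,0,0],-1],[[0,0,0],[0,0,0],-1],[[0,0,0],[0,0,0],-1],[[0,0,0],[0,0,0],-1],[[0,0,0],[0,0,0],-1]], "force": 35}}

```text
time: 41.35
position: [0.4397, -0.1204, 0.0783]
tool_rot: [-3.131, -0.25, -0.0]
ft_force: [-1.5, 2.5, 6.0]
grip_width: 0.661
grip_force: 35.0
```

Emit:
{"api": "drive_tool", "payload": {"motion": [[[0,0,-2],[0,0,0],-1],[[0,0,-4],[0,0,0],-1],[[0,0,-5],[0,0,0],-1],[[0,0,-5],[0,0,0],-1],[[0,0,0],[0,0,0],-1]]}}

```text
time: 41.98
position: [0.4415, -0.1217, 0.2414]
tool_rot: [3.127, 0.249, 0.01]
ft_force: [0.3, 0.0, -3.2]
grip_width: 0.663
grip_force: 35.0
```

```bash
python3 - <<'E'
from h import *
go(.533,.136,.24,88.8)
a=proj("top",[[.60,.164,.05],[.54,.1653,.05],[.54,.164,.05]]); print("slope -1.2:",(a[1]-a[0])[0]/(a[1]-a[0])[1],"yaw0",(a[2]-a[0])[0]/(a[2]-a[0])[1])
E
```

```text
shift cm [ 13.12 -24.     0.09] turn [ 0.3 -0.4 10.3] F [ 0.3  0.  -3.2] t 41.98
slope -1.2: -0.01439457670094174 yaw0 0.007462906576904372
```

Emit:
{"api": "drive_tool", "payload": {"motion": [[[2.62,-4.8,0],[0,0,0],-1],[[2.62,-4.8,0],[0,0,0],-1],[[2.62,-4.8,0],[0,0,0],-1],[[2.62,-4.8,0],[0,0,0],-1],[[2.62,-4.8,0],[0,0,0],-1],[[0,0,0],[0.3,-0.4,10.4],-1],[[0,0,3],[0,0,0],-1],[[0,0,1.5],[0,0,0],-1],[[0,0,0],[0,0,0],-1],[[0,0,0],[0,0,0],-1]]}}

```text
time: 43.22
position: [0.5307, 0.1372, 0.1933]
tool_rot: [-3.137, 0.035, 0.01]
ft_force: [0.0, 0.6, -2.5]
grip_width: 0.663
grip_force: 35.0
```

```bash
python3 - <<'E'
from h import *
go(.533,.136,.169,88.8)
E
```

```text
shift cm [0.25 0.12 2.43] turn [-0.3  0.4 -0.1] F [ 0.   0.6 -2.5] t 43.23
```

Emit:
{"api": "drive_tool", "payload": {"motion": [[[0.2,0.1,1.4],[-0.3,0.4,0],-1],[[0,0,1.0],[0,0,0],-1],[[0,0,0],[0,0,0],-1],[[0,0,0.1],[0,0,0],-1],[[0,0,0],[0,0,0],-1]], "force": 15}}

```text
time: 43.85
position: [0.5325, 0.1363, 0.1682]
tool_rot: [3.141, -0.034, 0.0]
ft_force: [0.3, -0.3, -3.0]
grip_width: 0.663
grip_force: 15.0
```

Emit:
{"api": "drive_tool", "payload": {"motion": [[[0,0,0.1],[0,0,0],-1],[[0,0,0],[0,0,0],-1]]}}

```text
time: 44.1
position: [0.5323, 0.1362, 0.167]
tool_rot: [3.141, -0.035, -0.0]
ft_force: [-0.2, -1.0, -2.4]
grip_width: 0.668
grip_force: 15.0
```

Emit:
{"api": "drive_tool", "payload": {"motion": [[[0.05,0,0.1],[0,0,0],-1],[[0,0,0],[0,0,0],-1]]}}

```text
time: 44.35
position: [0.5328, 0.1361, 0.1658]
tool_rot: [3.141, -0.035, -0.001]
ft_force: [0.4, 0.3, -1.4]
grip_width: 0.663
grip_force: 15.0
```

Emit:
{"api": "drive_tool", "payload": {"motion": [[[0,0,0.05],[0,0,0],-1],[[0,0,0],[0,0,0],-1]]}}

```text
time: 44.6
position: [0.5327, 0.1362, 0.1654]
tool_rot: [3.141, -0.035, -0.001]
ft_force: [-0.1, 0.4, -3.0]
grip_width: 0.662
grip_force: 15.0
```

Emit:
{"api": "drive_tool", "payload": {"motion": [[[0,0,0.1],[0,0,0],-1],[[0,0,0],[0,0,0],-1]]}}

```text
time: 44.85
position: [0.5327, 0.1362, 0.1643]
tool_rot: [3.141, -0.034, -0.001]
ft_force: [-0.1, 0.2, -2.9]
grip_width: 0.667
grip_force: 15.0
```

Emit:
{"api": "drive_tool", "payload": {"motion": [[[0,0,0.05],[0,0,0],-1],[[0,0,0],[0,0,0],-1]]}}

```text
time: 45.1
position: [0.5327, 0.1362, 0.1639]
tool_rot: [3.141, -0.035, -0.001]
ft_force: [0.5, 0.0, -2.7]
grip_width: 0.662
grip_force: 15.0
```

Emit:
{"api": "drive_tool", "payload": {"motion": [[[0,0,0.1],[0,0,0],-1],[[0,0,0],[0,0,0],-1]]}}

```text
time: 45.35
position: [0.5329, 0.1363, 0.1635]
tool_rot: [3.14, -0.035, -0.0]
ft_force: [-2.0, -1.5, 2.7]
grip_width: 0.665
grip_force: 15.0
```

Emit:
{"api": "drive_tool", "payload": {"motion": [[[0,0,0.05],[0,0,0],-1],[[0,0,0],[0,0,0],-1]]}}

```text
time: 45.6
position: [0.5329, 0.1363, 0.1635]
tool_rot: [3.14, -0.035, 0.0]
ft_force: [-3.5, -1.6, 7.0]
grip_width: 0.661
grip_force: 15.0
```

Emit:
{"api": "drive_tool", "payload": {"motion": [[[0,0,-0.07],[0,0,0],-1],[[0,0,0],[0,0,0],0.7],[[0,0,0],[0,0,0],0.7],[[0,0,0],[0,0,0],0.7],[[0,0,-3],[0,0,0],0.7],[[0,0,-5],[0,0,0],0.7],[[0,0,-5],[0,0,0],0.7],[[0,0,-2],[0,0,0],0.7],[[0,0,0],[0,0,0],0.7]]}}

```text
time: 46.72
position: [0.5336, 0.1367, 0.3147]
tool_rot: [3.141, -0.035, 0.005]
ft_force: [-0.3, -0.6, -0.3]
grip_width: 0.849
grip_force: 0.0
```

```bash
python3 - <<'E'
from h import *
print(ctrl.get_state()["position"])
go(.44,.05,.32,91)   # park to clear view? 
E
```

```text
[0.53357343 0.13671453 0.31465207]
shift cm [-9.16  8.88 -0.56] turn [ 0.  -0.2 -2.3] F [-0.3 -0.6 -0.3] t 46.73
```

```bash
python3 - <<'E'
from h import *
go(.445,.283,.28,90)
E
```

```text
shift cm [ -9.19 -14.43   3.43] turn [ 0.  -0.2 -1.3] F [-0.3 -0.6 -0.3] t 46.73
```

Emit:
{"api": "drive_tool", "payload": {"motion": [[[-2.3,-3.6,0],[0,0,0],0.5],[[-2.3,-3.6,0],[0,0,0],0.5],[[-2.3,-3.6,0],[0,0,0],0.5],[[-2.3,-3.6,0],[0,0,0],0.5],[[0,0,3.4],[0,-0.2,-1.3],0.5],[[0,0,0],[0,0,0],0.5],[[0,0,0],[0,0,0],0.5]]}}

```text
time: 47.6
position: [0.4444, 0.2816, 0.2789]
tool_rot: [3.141, -0.001, -0.007]
ft_force: [0.4, 0.0, 0.7]
grip_width: 0.75
grip_force: 0.0
```

```bash
python3 - <<'E'
from h import *
print(ctrl.get_state()["position"])
go(.445,.283,.217,90)
im=np.mean([ctrl.get_image("top") for _ in range(4)],0)[:,:,::-1].astype(np.uint8); cv2.imwrite("pics/top6.png",im)
sc=np.mean([ctrl.get_image("scene") for _ in range(4)],0)[:,:,::-1].astype(np.uint8); cv2.imwrite("pics/scene6.png",sc)
f=lambda q:np.clip(255*(q/255.)**.6,0,255).astype(np.uint8)
a=cv2.resize(im[165:275,190:310],None,fx=3.4,fy=3.4,interpolation=cv2.INTER_CUBIC)
b=cv2.resize(sc[160:270,312:420],None,fx=3.4,fy=3.4,interpolation=cv2.INTER_CUBIC)
cv2.imwrite("pics/k.png",f(np.hstack([a,b])))
E
```

```text
[0.44435202 0.28160534 0.27886833]
shift cm [ 0.09 -0.15  6.19] turn [ 0.1  0.3 -0. ] F [0.4 0.  0.7] t 47.6
```

View pics/k.png

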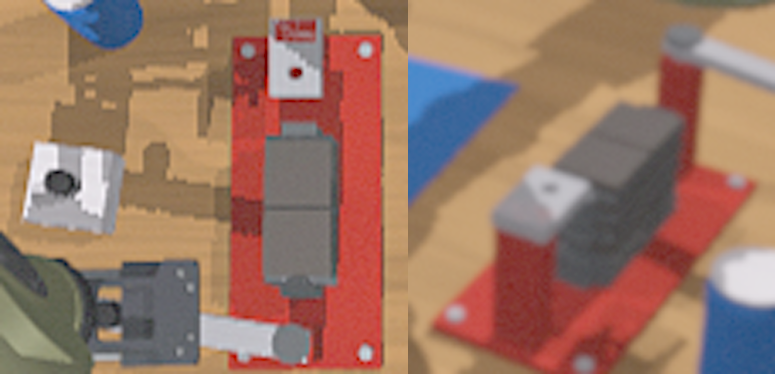

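The four pads are stacked squarely; top crop centre is about (300,208), and the scene side faces are flush to about 1 mm. Next I'll grip the knob.

Emit:
{"api": "drive_tool", "payload": {"motion": [[[0.1,-0.15,3],[0.1,0.3,0],0.5],[[0,0,2],[0,0,0],0.5],[[0,0,1.0],[0,0,0],0.5],[[0,0,0],[0,0,0],0.5],[[0,0,0],[0,0,0],-1],[[0,0,0],[0,0,0],-1],[[0,0,0],[0,0,0],-1],[[0,0,0],[0,0,0],-1],[[0,0,0],[0,0,0],-1],[[0,0,0],[0,0,0],-1],[[0,0,0],[0,0,0],-1]], "force": 12}}

```text
time: 49.38
position: [0.4448, 0.2857, 0.2192]
tool_rot: [-3.137, -0.003, -0.004]
ft_force: [0.9, 4.7, -3.1]
grip_width: 0.268
grip_force: 12.0
```

Emit:
{"api": "drive_tool", "payload": {"motion": [[[0.9,0.18,0],[0,0,0],-1],[[0.9,0.18,0],[0,0,0],-1],[[0.87,0.29,0],[0,0,0],-1],[[0.87,0.29,0],[0,0,0],-1],[[0.82,0.4,0],[0,0,0],-1],[[0.82,0.4,0],[0,0,0],-1],[[0.78,0.49,0],[0,0,0],-1],[[0.78,0.49,0],[0,0,0],-1],[[0,0,0],[0,0,0],-1]]}}

```text
time: 50.5
position: [0.5143, 0.2572, 0.2192]
tool_rot: [-3.137, 0.001, -0.007]
ft_force: [3.7, 4.8, -4.0]
grip_width: 0.271
grip_force: 12.0
```

Emit:
{"api": "drive_tool", "payload": {"motion": [[[0.7,0.58,0],[0,0,0],-1],[[0.7,0.58,0],[0,0,0],-1],[[0.63,0.66,0],[0,0,0],-1],[[0.63,0.66,0],[0,0,0],-1],[[0.55,0.73,0],[0,0,0],-1],[[0.55,0.73,0],[0,0,0],-1],[[0.45,0.8,0],[0,0,0],-1],[[0.45,0.8,0],[0,0,0],-1],[[0.35,0.85,0],[0,0,0],-1],[[0.35,0.85,0],[0,0,0],-1],[[0,0,0],[0,0,0],-1]]}}

```text
time: 51.88
position: [0.5684, 0.183, 0.2194]
tool_rot: [-3.14, 0.003, -0.009]
ft_force: [5.7, 2.6, -3.3]
grip_width: 0.27
grip_force: 12.0
```

Emit:
{"api": "drive_tool", "payload": {"motion": [[[0.25,0.88,0],[0,0,0],-1],[[0.25,0.88,0],[0,0,0],-1],[[0.13,0.9,0],[0,0,0],-1],[[0.13,0.9,0],[0,0,0],-1],[[0.05,0.8,0],[0,0,0],-1],[[0,0,0],[0,0,0],-1],[[0,0,0],[0,0,0],-1]]}}

```text
time: 52.75
position: [0.5744, 0.1398, 0.2193]
tool_rot: [3.141, 0.0, 0.003]
ft_force: [3.1, 0.7, 0.3]
grip_width: 0.273
grip_force: 12.0
```

```bash
python3 - <<'E'
from h import *
s=ctrl.get_state();print(s["position"],s["grip_width"])
go(.568,.1325,.2192,90)
E
```

```text
[0.5744359  0.13981541 0.21925639] 0.2733553710242625
shift cm [-0.64  0.73  0.  ] turn [ 0.  -0.1  0. ] F [3.1 0.7 0.3] t 52.75
```

Emit:
{"api": "drive_tool", "payload": {"motion": [[[-0.1,0.5,0],[0,0,0],-1],[[0,0,0],[0,0,0],-1],[[0,0,0],[0,0,0],0.3],[[0,0,0],[0,0,0],0.3],[[0,0,-4],[0,0,0],0.3],[[0,0,-5],[0,0,0],0.3],[[0,0,0],[0,0,0],0.3]]}}

```text
time: 53.62
position: [0.574, 0.1368, 0.313]
tool_rot: [-3.14, -0.002, -0.012]
ft_force: [-0.5, -0.0, 1.0]
grip_width: 0.64
grip_force: 0.0
```

```bash
python3 - <<'E'
from h import *
print(ctrl.get_state()["position"])
go(.558,.338,.31,90)
E
```

```text
[0.57401408 0.13678278 0.31300966]
shift cm [ -1.57 -20.12   0.32] turn [-0.1 -0.4  0.1] F [-0.5 -0.   1. ] t 53.62
```

Emit:
{"api": "drive_tool", "payload": {"motion": [[[-0.4,-5,0],[0,0,0],0.5],[[-0.4,-5,0],[0,0,0],0.5],[[-0.4,-5,0],[0,0,0],0.5],[[-0.4,-5,0],[0,0,0],0.5],[[0,0,0],[0,0,0],0.5],[[0,0,0],[0,0,0],0.5]]}}

```text
time: 54.38
position: [0.5565, 0.3349, 0.3079]
tool_rot: [3.14, 0.002, -0.0]
ft_force: [0.8, 0.0, 0.1]
grip_width: 0.751
grip_force: 0.0
```

```bash
python3 - <<'E'
from h import *
print(ctrl.get_state()["position"])
im0=cv2.imread("pics/top_avg.png"); 
bl=(im0.max(2)<60).astype(np.uint8); m=np.zeros_like(bl); m[208:230,196:224]=1
c=big(bl*m,1,5)[0]; (x,y),r=cv2.minEnclosingCircle(c); print("pin blob",x,y,r,cv2.boundingRect(c))
for z in (.06,.075,.095): print(z,plane("top",[(x,y)],z).round(4))
sc=cv2.imread("pics/scene_avg.png"); b2=(sc.max(2)<70).astype(np.uint8); m=np.zeros_like(b2); m[228:250,436:456]=1
c=big(b2*m,1,5)[0]; X,Y,W,H=cv2.boundingRect(c); print("scene pin",X,Y,W,H); mc=c.reshape(-1,2).mean(0)
print("tri mid",tri((x,y),(X+W/2-.5,Y+H/2-.5)))
im=np.mean([ctrl.get_image("top") for _ in range(4)],0)[:,:,::-1].astype(np.uint8); cv2.imwrite("pics/top7.png",im)
sc=np.mean([ctrl.get_image("scene") for _ in range(4)],0)[:,:,::-1].astype(np.uint8); cv2.imwrite("pics/scene7.png",sc)
a=cv2.resize(im[170:275,250:310],None,fx=5.5,fy=5.5,interpolation=cv2.INTER_CUBIC)
b=cv2.resize(sc[165:250,325:410],None,fx=5.5,fy=5.5,interpolation=cv2.INTER_CUBIC)
h=max(a.shape[0],b.shape[0]);b=np.pad(b,((0,h-b.shape[0]),(0,0),(0,0)))
cv2.imwrite("pics/l.png",np.hstack([a,b]))
print(proj("top",[[.647,.1325,.141]]),proj("scene",[[.647,.1325,.141]]))
E
```

```text
[0.55654029 0.33491743 0.30793383]
pin blob 208.0 219.0 5.099119663238525 (203, 215, 11, 8)
0.06 [[0.5627 0.3472 0.06  ]]
0.075 [[0.5612 0.3434 0.075 ]]
0.095 [[0.5592 0.3384 0.095 ]]
scene pin 441 232 9 16
tri mid (array([0.56112107, 0.34466353, 0.0731781 ]), np.float64(0.0016038326723812795))
[[276.28040476 185.28847542]] [[352.74582648 208.59538907]]
```

View pics/l.png

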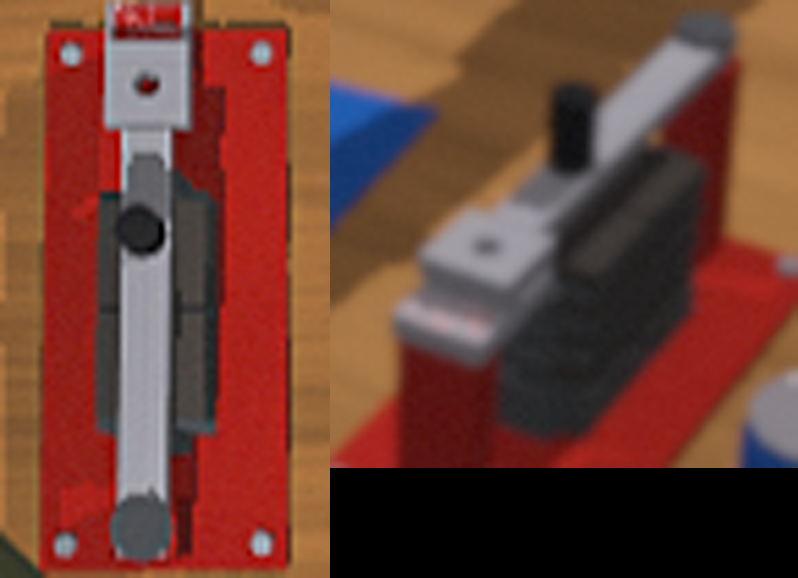

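The bar is over the bracket: the bar hole at px (276.7,185.3) is within about 1 mm of the predicted bracket axis. The pin triangulates to (0.561, 0.344, 0.073), which matches the middle of the head at 0.075. Now I'll grip the pin.

```bash
python3 - <<'E'
from h import *
go(.561,.3445,.131,90)
print(plane("top",[(276.7,185.3)],.141).round(4))
E
```

```text
shift cm [ 0.35 -0.96 17.84] turn [-0.  -0.1 -0. ] F [-0.6  1.3  0.9] t 54.77
[[0.6469 0.1313 0.141 ]]
```

Emit:
{"api": "drive_tool", "payload": {"motion": [[[0.35,-0.95,4],[0,0,0],0.5],[[0,0,5],[0,0,0],0.5],[[0,0,4],[0,0,0],0.5],[[0,0,2.5],[0,0,0],0.5],[[0,0,2],[0,0,0],0.5],[[0,0,0],[0,0,0],0.5],[[0,0,0],[0,0,0],0.5]]}}

```text
time: 55.65
position: [0.5612, 0.3458, 0.1355]
tool_rot: [-3.14, -0.001, -0.005]
ft_force: [-0.6, 0.3, 0.5]
grip_width: 0.75
grip_force: 0.0
```

```bash
python3 - <<'E'
from h import *
go(.561,.3445,.131,90)
E
```

```text
shift cm [-0.02  0.13  0.45] turn [-0.1 -0.2  0. ] F [-0.6  0.3  0.5] t 55.65
```

Emit:
{"api": "drive_tool", "payload": {"motion": [[[0,0.1,0.4],[-0.1,-0.2,0],0.5],[[0,0,0],[0,0,0],0],[[0,0,0],[0,0,0],-1],[[0,0,0],[0,0,0],-1],[[0,0,0],[0,0,0],-1],[[0,0,0],[0,0,0],-1],[[0,0,0],[0,0,0],-1],[[0,0,0],[0,0,0],-1],[[0,0,0],[0,0,0],-1]], "force": 30}}

```text
time: 56.78
position: [0.5606, 0.3443, 0.1303]
tool_rot: [3.141, 0.001, -0.003]
ft_force: [1.0, -0.0, 0.1]
grip_width: 0.266
grip_force: 30.0
```

Emit:
{"api": "drive_tool", "payload": {"motion": [[[0,0,-2],[0,0,0],-1],[[0,0,-3],[0,0,0],-1],[[0,0,-5],[0,0,0],-1],[[0,0,-5],[0,0,0],-1],[[0,0,-2],[0,0,0],-1],[[0,0,0],[0,0,0],-1]]}}

```text
time: 57.52
position: [0.5611, 0.3448, 0.302]
tool_rot: [-3.141, -0.001, -0.001]
ft_force: [0.7, -0.1, -0.9]
grip_width: 0.26
grip_force: 30.0
```

```bash
python3 - <<'E'
from h import *
go(.647,.1325,.29,90)
E
```

```text
shift cm [ 8.57 21.23  1.2 ] turn [-0. -0.  0.] F [ 0.7 -0.1 -0.9] t 57.52
```

Emit:
{"api": "drive_tool", "payload": {"motion": [[[2.14,5.3,0],[0,0,0],-1],[[2.14,5.3,0],[0,0,0],-1],[[2.14,5.3,0],[0,0,0],-1],[[2.14,5.3,0],[0,0,0],-1],[[0,0,1.2],[0,0,0],-1],[[0,0,0],[0,0,0],-1],[[0,0,0],[0,0,0],-1]]}}

```text
time: 58.4
position: [0.6456, 0.1346, 0.2876]
tool_rot: [3.142, 0.006, -0.006]
ft_force: [0.2, 0.7, -1.0]
grip_width: 0.264
grip_force: 30.0
```

```bash
python3 - <<'E'
from h import *
s=ctrl.get_state();print(s["position"])
go(.647,.1325,.28,90)
sc=np.mean([ctrl.get_image("scene") for _ in range(4)],0)[:,:,::-1].astype(np.uint8)
x,y,z=s["position"]
for n,p in(("foot",[x,y,z-.1253]),("headbot",[x,y,z-.0753]),("hole",[.647,.1325,.141])): print(n,(proj("scene",p)[0]-[315,150])*7)
cv2.imwrite("pics/m.png",cv2.resize(sc[150:230,315:395],None,fx=7,fy=7,interpolation=cv2.INTER_CUBIC))
E
```

```text
[0.64556966 0.13457515 0.28757131]
shift cm [0.14 0.21 0.76] turn [0.  0.2 0.2] F [ 0.2  0.7 -1. ] t 58.4
foot [273.48526151 358.54077467]
headbot [278.54113149 233.51845552]
hole [264.22078537 410.16772347]
```

View pics/m.png

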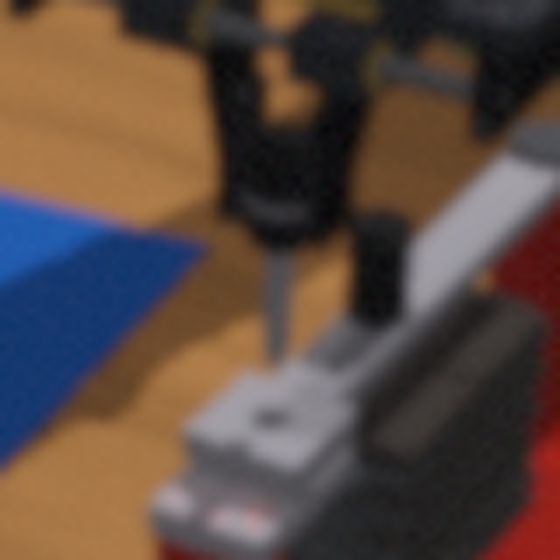

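The pin hangs upright with its foot at crop (280,360), and the bar hole is visible at (270,418). I'll triangulate the hole from both views.

```bash
python3 - <<'E'
from h import *
# hole subpixel in pre-grip pictures (bar in final place, no occlusion)
def cen(f,x0,x1,y0,y1):
    g=cv2.imread(f)[y0:y1,x0:x1].min(2).astype(float); w=np.clip(np.median(g)-15-g,0,None); Y,X=np.mgrid[y0:y1,x0:x1]
    return ((X*w).sum()/w.sum(),(Y*w).sum()/w.sum()),w.sum()
t,wt=cen("pics/top7.png",273,281,181,190); s,ws=cen("pics/scene7.png",348,358,205,214)
print(t,wt,s,ws,tri(t,s)); print(plane("top",[t],.141),plane("scene",[s],.141))
# bracket hole before the bar came over
t,_=cen("pics/top4.png",273,281,181,192); s,_=cen("pics/scene_avg.png",348,360,211,220); print(t,s,tri(t,s)); print(plane("top",[t],.125),plane("scene",[s],.125))
E
```

```text
(np.float64(276.26755358462674), np.float64(185.09164818920917)) 1353.0 (np.float64(353.0392857142857), np.float64(209.42142857142858)) 280.0 (array([0.64766536, 0.13315081, 0.13920568]), np.float64(0.0010191431969516582))
[[0.64757476 0.13253121 0.141     ]] [[0.64984735 0.13481307 0.141     ]]
(np.float64(276.501711156742), np.float64(185.93394934976044)) (np.float64(354.0591715976331), np.float64(214.42011834319527)) (array([0.64718078, 0.13489197, 0.12482947]), np.float64(0.003435893441871464))
[[0.64791701 0.13333883 0.125     ]] [[0.64663146 0.13653728 0.125     ]]
```

Emit:
{"api": "drive_tool", "payload": {"motion": [[[0.2,0.1,0.8],[0,0.2,0],-1],[[0,0,0.7],[0,0,0],-1],[[0,0,0],[0,0,0],-1],[[0,0,0],[0,0,0],-1]]}}

```text
time: 59.1
position: [0.6487, 0.1314, 0.2732]
tool_rot: [3.141, 0.001, 0.002]
ft_force: [0.6, 0.3, -1.6]
grip_width: 0.268
grip_force: 30.0
```

```bash
python3 - <<'E'
from h import *
go(.6475,.1333,.265,90)
E
```

```text
shift cm [-0.12 -0.19  0.82] turn [ 0.  -0.1  0. ] F [ 0.6  0.3 -1.6] t 59.1
```

Emit:
{"api": "drive_tool", "payload": {"motion": [[[-0.1,-0.2,0],[0,0,0],-1],[[0,0,0],[0,0,0],-1],[[0,0,0.3],[0,0,0],-1],[[0,0,0],[0,0,0],-1]]}}

```text
time: 59.6
position: [0.6475, 0.1333, 0.2698]
tool_rot: [3.141, 0.001, 0.001]
ft_force: [0.5, -0.6, -2.5]
grip_width: 0.267
grip_force: 30.0
```

Emit:
{"api": "drive_tool", "payload": {"motion": [[[0,0,0.2],[0,0,0],-1],[[0,0,0.2],[0,0,0],-1],[[0,0,0],[0,0,0],-1]]}}

```text
time: 59.98
position: [0.6476, 0.1333, 0.2659]
tool_rot: [3.141, 0.001, 0.002]
ft_force: [0.1, -0.6, -0.7]
grip_width: 0.265
grip_force: 30.0
```

Emit:
{"api": "drive_tool", "payload": {"motion": [[[0,0,0.15],[0,0,0],-1],[[0,0,0.15],[0,0,0],-1],[[0,0,0],[0,0,0],-1]]}}

```text
time: 60.35
position: [0.6476, 0.1334, 0.2631]
tool_rot: [3.141, 0.001, 0.002]
ft_force: [-1.8, -0.1, -1.2]
grip_width: 0.265
grip_force: 30.0
```

Emit:
{"api": "drive_tool", "payload": {"motion": [[[0,0,0.15],[0,0,0],-1],[[0,0,0],[0,0,0],-1]]}}

```text
time: 60.6
position: [0.6476, 0.1334, 0.2616]
tool_rot: [3.141, 0.001, 0.002]
ft_force: [0.2, -0.0, -1.1]
grip_width: 0.265
grip_force: 30.0
```

The foot is entering the bar hole with no resistance. Continuing down.

Emit:
{"api": "drive_tool", "payload": {"motion": [[[0,0,0.2],[0,0,0],-1],[[0,0,0.2],[0,0,0],-1],[[0,0,0.2],[0,0,0],-1],[[0,0,0],[0,0,0],-1]]}}

```text
time: 61.1
position: [0.6476, 0.1334, 0.2555]
tool_rot: [3.141, 0.001, 0.002]
ft_force: [0.5, -0.1, -1.0]
grip_width: 0.267
grip_force: 30.0
```

Emit:
{"api": "drive_tool", "payload": {"motion": [[[0,0,0.2],[0,0,0],-1],[[0,0,0.2],[0,0,0],-1],[[0,0,0],[0,0,0],-1]]}}

```text
time: 61.48
position: [0.6476, 0.1334, 0.2515]
tool_rot: [3.141, 0.001, 0.002]
ft_force: [-0.3, 0.2, -0.7]
grip_width: 0.269
grip_force: 30.0
```

Emit:
{"api": "drive_tool", "payload": {"motion": [[[0,0,0.15],[0,0,0],-1],[[0,0,0.1],[0,0,0],-1],[[0,0,0],[0,0,0],-1]]}}

```text
time: 61.85
position: [0.6476, 0.1334, 0.2491]
tool_rot: [3.141, 0.001, 0.002]
ft_force: [0.3, 0.5, -1.5]
grip_width: 0.269
grip_force: 30.0
```

Emit:
{"api": "drive_tool", "payload": {"motion": [[[0,0,0.2],[0,0,0],-1],[[0,0,0.1],[0,0,0],-1],[[0,0,0],[0,0,0],-1]]}}

```text
time: 62.22
position: [0.6476, 0.1334, 0.2461]
tool_rot: [3.141, 0.001, 0.002]
ft_force: [0.0, -0.0, -1.1]
grip_width: 0.264
grip_force: 30.0
```

Emit:
{"api": "drive_tool", "payload": {"motion": [[[0,0,0.2],[0,0,0],-1],[[0,0,0.2],[0,0,0],-1],[[0,0,0],[0,0,0],-1]]}}

```text
time: 62.6
position: [0.6476, 0.1334, 0.242]
tool_rot: [3.141, 0.001, 0.002]
ft_force: [0.5, 0.3, -0.3]
grip_width: 0.263
grip_force: 30.0
```

The foot is through into the bracket. Lowering until the head seats, expected at TCP z of about 0.216.

Emit:
{"api": "drive_tool", "payload": {"motion": [[[0,0,0.3],[0,0,0],-1],[[0,0,0.3],[0,0,0],-1],[[0,0,0.3],[0,0,0],-1],[[0,0,0],[0,0,0],-1]]}}

```text
time: 63.1
position: [0.6476, 0.1333, 0.2328]
tool_rot: [3.141, 0.001, 0.001]
ft_force: [-0.2, -0.2, -1.6]
grip_width: 0.266
grip_force: 30.0
```

Emit:
{"api": "drive_tool", "payload": {"motion": [[[0,0,0.3],[0,0,0],-1],[[0,0,0.3],[0,0,0],-1],[[0,0,0.3],[0,0,0],-1],[[0,0,0.2],[0,0,0],-1],[[0,0,0],[0,0,0],-1]]}}

```text
time: 63.72
position: [0.6476, 0.1334, 0.222]
tool_rot: [3.141, 0.001, 0.002]
ft_force: [-0.2, 0.7, -1.3]
grip_width: 0.264
grip_force: 30.0
```

Emit:
{"api": "drive_tool", "payload": {"motion": [[[0,0,0.2],[0,0,0],-1],[[0,0,0.15],[0,0,0],-1],[[0,0,0],[0,0,0],-1]]}}

```text
time: 64.1
position: [0.6477, 0.1334, 0.2186]
tool_rot: [3.141, 0.001, 0.002]
ft_force: [-0.2, 1.1, -0.5]
grip_width: 0.26
grip_force: 30.0
```

Emit:
{"api": "drive_tool", "payload": {"motion": [[[0,0,0.15],[0,0,0],-1],[[0,0,0],[0,0,0],-1]]}}

```text
time: 64.35
position: [0.6477, 0.1334, 0.2171]
tool_rot: [3.141, 0.001, 0.002]
ft_force: [-0.2, 1.0, -0.3]
grip_width: 0.267
grip_force: 30.0
```

Emit:
{"api": "drive_tool", "payload": {"motion": [[[0,0,0.1],[0,0,0],-1],[[0,0,0],[0,0,0],-1]]}}

```text
time: 64.6
position: [0.6478, 0.1334, 0.2163]
tool_rot: [3.141, 0.001, 0.002]
ft_force: [0.4, 0.4, -0.4]
grip_width: 0.268
grip_force: 30.0
```

Emit:
{"api": "drive_tool", "payload": {"motion": [[[0,0,0.1],[0,0,0],-1],[[0,0,0],[0,0,0],-1]]}}

```text
time: 64.85
position: [0.6478, 0.1335, 0.2162]
tool_rot: [3.141, 0.001, 0.003]
ft_force: [-2.6, -0.2, 6.1]
grip_width: 0.265
grip_force: 30.0
```

The head is seated, with contact at 0.2162 as predicted. Release, raise and check.

Emit:
{"api": "drive_tool", "payload": {"motion": [[[0,0,-0.06],[0,0,0],-1],[[0,0,0],[0,0,0],0.4],[[0,0,0],[0,0,0],0.4],[[0,0,0],[0,0,0],0.4],[[0,0,-3],[0,0,0],0.4],[[0,0,-5],[0,0,0],0.4],[[0,0,-4],[0,0,0],0.4],[[-2,4,0],[0,0,0],0.4],[[-2,5,0],[0,0,0],0.4],[[-2,5,0],[0,0,0],0.4],[[-2,5,0],[0,0,0],0.4],[[0,0,0],[0,0,0],0.4]]}}

```text
time: 66.35
position: [0.5665, -0.063, 0.3355]
tool_rot: [3.137, -0.014, 0.001]
ft_force: [0.2, 0.9, -0.5]
grip_width: 0.699
grip_force: 0.0
```

```bash
python3 - <<'E'
from h import *
im=np.mean([ctrl.get_image("top") for _ in range(3)],0)[:,:,::-1].astype(np.uint8)
sc=np.mean([ctrl.get_image("scene") for _ in range(3)],0)[:,:,::-1].astype(np.uint8)
a=cv2.resize(im[165:280,250:310],None,fx=4.5,fy=4.5,interpolation=cv2.INTER_CUBIC)
b=cv2.resize(sc[160:275,320:435],None,fx=4.5,fy=4.5,interpolation=cv2.INTER_CUBIC)
cv2.imwrite("pics/n.png",np.hstack([a,b]))
print(ctrl.get_state()["position"])
i=im.astype(int); ch=(i[:,:,2]>i[:,:,1]+25)&(i[:,:,1]>i[:,:,0]+25)&(i[:,:,2]>110); m=np.zeros(ch.shape,bool); m[195:265,447:495]=1
for c in big(ch&m,4,20): print("bin chunk",rect("top",c,.04))
E
```

```text
[ 0.56805844 -0.05465912  0.3359093 ]
bin chunk (array([ 545. , -473.4]), array([35.7, 62.3]), np.float32(179.5))
bin chunk (array([ 463.9, -443. ]), array([35.3, 60.9]), np.float32(2.0))
```

View pics/n.png

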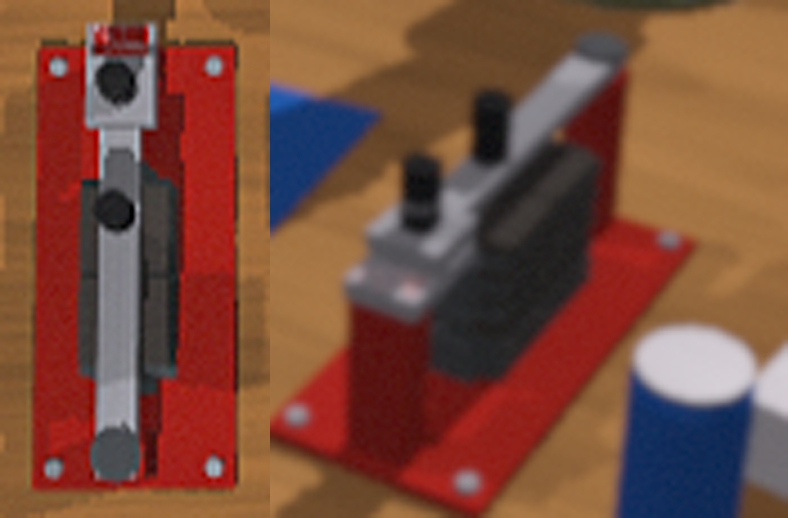

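The pin head sits on the bar at top crop (115,82), the bar is locked over a square pile, and both chunks are in the bin. Handing in.

```bash
python3 -c "
from bench import ctrl
print(ctrl.close_job())"
```

```text
the job is handed in; nothing more can be done
None
```

Job handed in at about 66 s of the 210 s allowed: both timber chunks are in the bin, all four pads are stacked lining side up to within about 1–2 mm of the pile by camera, and the keeper bar is pinned with the pin head resting on it; the judge's verdict was not shown.

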